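Open the bookbinding press with its ratchet and draw out the bound book

ROBOT

A 6-joint arm with a two-finger parallel gripper is mounted at the origin on a cart in front of the work surface, level with it; the furniture and walls round the work are solid. World frame = base frame: x ahead of the robot, y to its left, z up, the work surface at z = 0. Lengths are in m, angles in rad, forces in N, time in s.
With the tool pointing down it reaches from about 0.425 to 0.95 m from the base axis. Payload 3.5 kg.
Tool frame: the origin (TCP) lies at the very end of the fingers, on their centre line; the grasp point (between the pads) lies 19 mm behind it; z points along the fingers, y is the direction in which the jaws open and shut (so a half turn about z gives the same grasp; the last joint's range is limited). The gripper opens to 85 mm and grips with 20 to 120 N. Pads are 22 mm wide; open, the fingers measure 114 mm over their backs; the gripper's body (76 mm by 85 mm) begins 54 mm behind the grasp point. The pads swing forward as they close: fully open they stand 13 mm farther back than shut.
Start: joints at [-0.15, 0.286, 1.577, -0, 1.279, -0.15], TCP at [0.675, 0, 0.231] pointing down, gripper open.
Joint ranges: [-2.77, 2.77], [-0.9, 2.22], [0.21, 2.48], [-1.53, 4.67], [0.24, 2.81], [-2.84, 2.84]. Speed limits (rad/s): [2.79, 2.79, 3.14, 3.14, 3.14, 3.14].

INTERFACE

Orientations are given as a unit quaternion [x, y, z, w].
In Python, from plant import get_state, read_camera, sign_off gives the robot as it stands.
- The arm moves only by the tool step_arm, never from a script. Its argument "targets" is a list that holds one entry, the list of rows, each a list of 5 numbers: the opening, from 0 (shut) to 1 (fully open), then the shift along the tool's x, y, z each as a share of 4 cm, from -1 to 1, then the turn about the tool's z as a share of 5 degrees, from -1 to 1. A call has 1 to 10 rows; each row shifts and turns the commanded pose from where the row before left it, along the tool's axes as they then stand; what a row does not reach is not made up. A row lasts 1/12 s, in which the tool goes at most 41.7 mm and 7.16 degrees, less where a joint would pass 70% of its speed; a pose out of reach is approached as far as the arm can. A call with a number of a shift or a turn outside -1 to 1 is refused whole. A call with a gripper value outside its range is refused whole. The fingers move at their own pace and stop on an object; "squeeze" is the grip in N (left out, the last holds). Time passes only in rows, so rows that do not move let the fingers close. It gives the time, the measured TCP pose, the force and the opening at its end, in the units of the state.
- get_state(): the state, without advancing time (a new reading comes with each control period).
- read_camera(name): name is "scene" or "side" or "wrist"; returns a dict with "pixels" (384x512x3 uint8, red, green, blue), "range_z" (384x512 float32, m along the optical axis (not along the pixel's ray), 0 where there is no reading), "mtx" (3x3 intrinsics, pixels), "k1" (the pictures are not rectified: a ray, as slopes to the right and down, at radius r is drawn at 1 + k1 r^2 times it, then the intrinsics apply), "rvec" (rotation vector, rad) and "tvec" (3), from world to camera coordinates, as OpenCV has them. Camera axes: x right, y down, z forward; pixel columns grow to the right and rows downward; lengths in m; the calibration is good to about 2 mm. A picture is of the moment at which its call begins.
- sign_off(): hands the job in, once; it reports no verdict.
The state is a dict: "time": time; "qpos": joint angles; "dq": joint speeds; "joint_efforts": joint torques, N m; "eef_pos": TCP position; "tcp_rot": TCP orientation; "contact_force": force on the tool from outside, world axes, zero at the start; "wrist_torque": the same for the moment, N m; "opening": opening from 0.0 (shut) to 1.0 (fully open).
Only numpy, scipy, OpenCV 4.12 (cv2) and the standard library are available. Lean on these libraries where they do the work, as an engineer would, in place of code of your own. Each camera call takes 0.05 s, during which the arm holds its last target.

TASK

The freshly bound record book is still clamped in the small bookbinding press, and the ratchet on the press's screw is still set to tighten. Push the ratchet's direction lever right over to loosen, then work the handle to and fro until the platen comes up against the crossbar; feel for that stop and do not force the screw against it, and never squeeze the book harder. Then draw the book forward, clear of the platen, leave it lying flat on the front of the press's base, and do not disturb the other things on the desk.

Things in the scene. Friction and masses are not known exactly. Their poses are not given: they have to be found in the camera images.
- press: Small bookbinding press of grey iron, fixed on the desk. Origin: on the desk under the axis of its vertical screw; x to its back, y to its left, z up; its front, where the book sticks out, is -x. Base plate 235 x 150 mm (x -180 to +55, y +-75), top face 20 mm above the desk. Two 18 mm columns at y +-62 mm carry the crossbar.
- crossbar: Fixed crossbar of the press, 38 mm deep (x +-19) and 156 mm long (y +-78), its underside 65 mm and its top 85 mm above the desk, column nuts up to 94 mm. Origin as the press's. The screw goes through its middle.
- platen: Grey pressing plate under the crossbar, 70 x 80 x 10 mm (x +-35, y +-40 of the press), with a round boss on top. Origin: the press's at the start; rises with the platen. It presses the book with about 50 N at first. After a third of a turn of the screw (4 mm) its boss meets the crossbar: the hard stop. Screw and ratchet rise with it. It stays where the screw leaves it.
- platen_top (a point): Point on the screw's axis at the top face of the platen's plate: 52 mm above the desk at the start, 56 mm when the platen is up against the crossbar.
- screw: Vertical screw, hex head 25 mm across corners in the middle of the ratchet's head, its top 128 mm above the desk at the start. Right-hand thread, 12 mm a turn: turned anticlockwise seen from above it loosens and lifts the platen. Origin as the platen's. Driving it takes about 4 N at the handle's grip; at the stop a firm 10 N there is enough, and it must stay below 20 N.
- screw_axis (a point): Point on the axis of screw and ratchet at the middle height of the ratchet's handle: about 109 mm above the desk at the start, up to 4 mm more later. The handle turns about the vertical through it.
- ratchet: Steel ratchet arm on the hex head, along its own x from the screw's axis. Head: disc 56 mm across, neck 38 mm wide out to 52 mm from the axis, 28 mm wide out to 66 mm; top 121 mm above the desk. Origin: on the axis, desk height at the start. Inside, two pawls on 16 teeth: set to loosen, it drives the screw anticlockwise seen from above and runs back clockwise under 1 to 2 N at the grip.
- handle_grip (a point): Middle of the handle's black rubber grip, on its centre line, 145 mm from the screw's axis. Grip: round, 20 mm thick, 100 to 200 mm from the axis; shank 16 mm thick from 66 to 100 mm. The handle starts within 0.3 rad of the press's left (+y), has no end stops and stays where it is left. Up to 0.4 rad of each driving stroke is lost before a tooth takes hold.
- lever_tab (a point): Top of the upright thumb tab of the small dark direction lever on the ratchet's head. Tab 8 mm along the lever, 6 mm across, standing 12 mm above the lever's flat arm; top 138 mm above the desk. The lever's pivot is on the handle's centre line 36 mm from the screw's axis; the tab is 24 mm from the pivot, towards the grip.
- direction_lever (a joint): Direction lever, stops at -0.40 and +0.40 rad, 0 = in line with the handle. Negative (start): leaning to the clockwise side of the handle seen from above (to the back while the handle points left) = TIGHTEN. Positive: on the anticlockwise side (to the front) = LOOSEN. Stays where left; moves under 1 to 2 N at the tab. Half-way both pawls hold. Pushed on at its stop, it turns the handle.
- record_book: Slim hardback book, brown boards, grey cloth spine, loose, 125 mm (press's x) x 58 mm (y) x 22 mm, about 160 g, flat on the base plate under the platen. Origin: centre of its underside; axes about as the press's. Its centre starts about 30 mm in front of the screw's axis, so that 57 mm stick out in front of the platen.
- stapler: Bystander, loose, to be left alone: blue desk stapler, 127 x 36 x 40 mm, at the left. Origin: centre of its underside.
- pen_blue_2: Bystander, loose, to be left alone: blue ballpoint pen, 136 mm, lying at the right. Origin: centre of its underside.
- scissors: Bystander, loose, to be left alone: open-handled office scissors, 199 mm, lying at the left front. Origin: centre of its underside.
- glue_stick: Bystander, loose, to be left alone: glue stick standing, 26 mm across, 88 mm high, left of the press. Origin: centre of its underside.
- sticky_notes: Bystander, loose, to be left alone: block of yellow notes, 78 x 78 x 23 mm, at the left. Origin: centre of its underside.
- clip: Bystander, loose, to be left alone: black foldback clip, 39 x 32 x 22 mm, right of the press. Origin: centre of its underside.
- hole_punch: Bystander, loose, to be left alone: dark two-hole punch, 112 x 162 x 61 mm, far left. Origin: centre of its underside.

How it is judged:
By the outcome, as a careful person would: the job done as asked, in the order asked, and still so for the second after the job is handed in, with the robot touching nothing.
It also fails if it takes over 67 s, if anything falls off the work surface, if the arm or the gripper's body presses on something with over 40 N, if the wrist force passes 120 N, or if a joint passes its speed limit or range.

## Working session

There is one attempt and no reset: what is moved stays moved. The work goes in short steps, Python scripts to look and compute and a tool call to move; the robot and the scene stay as the last step left them, time stands still between calls to the robot, and variables do not carry over. Pictures are saved under pics/ and viewed, and the job is handed in when it is done.

Besides the shell and the picture viewer there is one more tool, called after "Call:" in YAML: its name, and indented under it one key for each argument. step_arm: Moves the arm, as the interface text tells. Shift numbers are shares of 4 cm and turn numbers shares of 5 degrees, none past 1 either way. Its arguments: {"type":"object","properties":{"targets":{"type":"array"},"squeeze":{"type":"number"}},"required":["targets"]}

```bash
mkdir -p pics; ls
python3 - <<'E'
from plant import *
import cv2
print(get_state())
for n in ["scene","side","wrist"]:
    c=read_camera(n); cv2.imwrite(f"pics/{n}0.png",c["pixels"][:,:,::-1])
    print(n,c["mtx"],c["k1"],c["rvec"],c["tvec"])
    import numpy as np
    np.savez(f"pics/{n}0.npz",**c)
E
```

```text
pics
{'time': 0.0, 'qpos': array([-1.49987838e-01,  2.87217891e-01,  1.57815533e+00, -1.87102907e-05,
        1.27860845e+00, -1.50011355e-01]), 'dq': array([ 0.00043452, -0.00211862,  0.00086771,  0.00039688, -0.00087849,
        0.00279412]), 'joint_efforts': array([-1.79628755e-04, -4.05981302e+01, -2.92628127e+01, -1.54224781e-04,
        5.81841552e-03,  3.74769741e-06]), 'eef_pos': array([6.74349119e-01, 1.31647738e-04, 2.29924094e-01]), 'tcp_rot': array([ 0.70709605,  0.7071165 , -0.00071614, -0.00095606]), 'contact_force': array([-0.17659655,  0.93956049, -0.48310933]), 'wrist_torque': array([ 0.0071298 ,  0.03734353, -0.02219939]), 'opening': 1.0028212036970323}
scene [[441.87347487   0.         261.19659413]
 [  0.         441.87347487 192.46448233]
 [  0.           0.           1.        ]] -0.03629024618337885 [ 1.73148433 -1.04020666  0.66838915] [-0.16568512  0.32299154  0.94169714]
side [[386.26865279   0.         254.0787817 ]
 [  0.         386.26865279 195.25972422]
 [  0.           0.           1.        ]] -0.13317649451910618 [ 0.67505871 -2.34020327  1.45991052] [0.52824314 0.17946749 1.08094134]
wrist [[291.85250522   0.         260.92300519]
 [  0.         291.85250522 185.21171104]
 [  0.           0.           1.        ]] -0.017832356414134016 [-2.85863145e+00 -7.90191784e-04  2.42137204e-03] [-0.67335887 -0.0370264   0.37908797]
```

View pics/scene0.png

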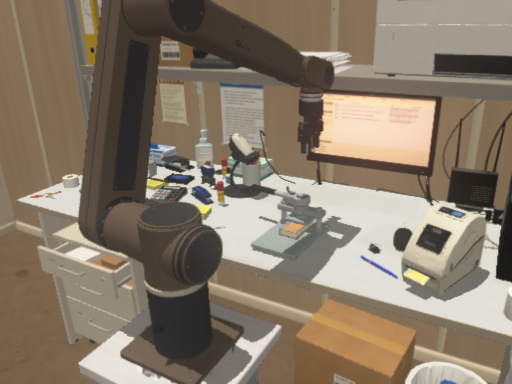

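View pics/side0.png

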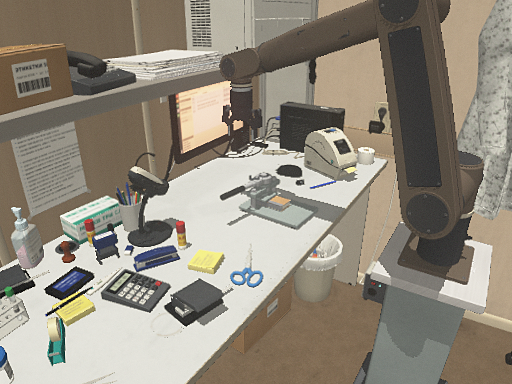

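View pics/wrist0.png

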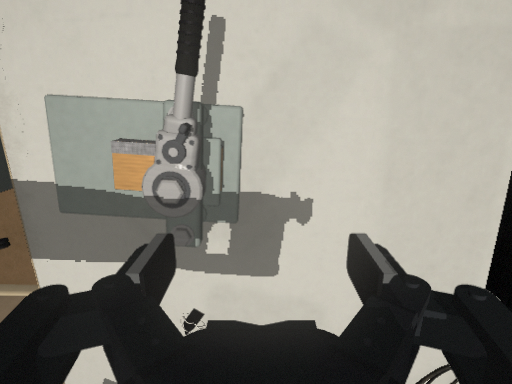

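```bash
cat > h.py <<'E'
import numpy as np, cv2
def load(n): return dict(np.load(f"pics/{n}.npz"))
def pt(c,uv,z):
    uv=np.array(uv,float).reshape(-1,2); R=cv2.Rodrigues(c["rvec"])[0]; t=np.array(c["tvec"]).ravel()
    K=c["mtx"]; d=np.array([float(c["k1"]),0,0,0])
    s=cv2.undistortPoints(uv.reshape(-1,1,2),K,d).reshape(-1,2)
    C=-R.T@t; r=np.c_[s,np.ones(len(s))]@R
    k=(z-C[2])/r[:,2]; return C+k[:,None]*r
def proj(c,P):
    return cv2.projectPoints(np.array(P,float).reshape(-1,1,3),c["rvec"],c["tvec"],c["mtx"],np.array([float(c["k1"]),0,0,0]))[0].reshape(-1,2)
E
python3 - <<'E'
from h import *
c=load("wrist0")
cv2.imwrite("pics/wcrop.png",cv2.resize(c["pixels"][0:260,30:260,::-1],None,fx=2.3,fy=2.3,interpolation=cv2.INTER_CUBIC))
print("base",pt(c,[(46,95),(243,107),(237,222),(60,212)],0.02))
print("hex",pt(c,[(171,189)],.128)); print("tab",pt(c,[(185,129)],.138)); print("pivot",pt(c,[(173,152)],.126))
print("grip",pt(c,[(187,73),(193,2)],.109))
s=load("side0");cv2.imwrite("pics/scrop.png",cv2.resize(s["pixels"][150:300,180:380,::-1],None,fx=4,fy=4,interpolation=cv2.INTER_CUBIC))
E
```

```text
base [[ 0.42185501  0.07754054  0.02      ]
 [ 0.65239219  0.06314181  0.02      ]
 [ 0.64210585 -0.08237222  0.02      ]
 [ 0.41055831 -0.06890887  0.02      ]]
hex [[ 0.59443468 -0.004333    0.128     ]]
tab [[0.61311534 0.04868655 0.138     ]]
pivot [[0.59832993 0.02815909 0.126     ]]
grip [[0.61060109 0.09309272 0.109     ]
 [0.61896424 0.14684096 0.109     ]]
```

View pics/wcrop.png

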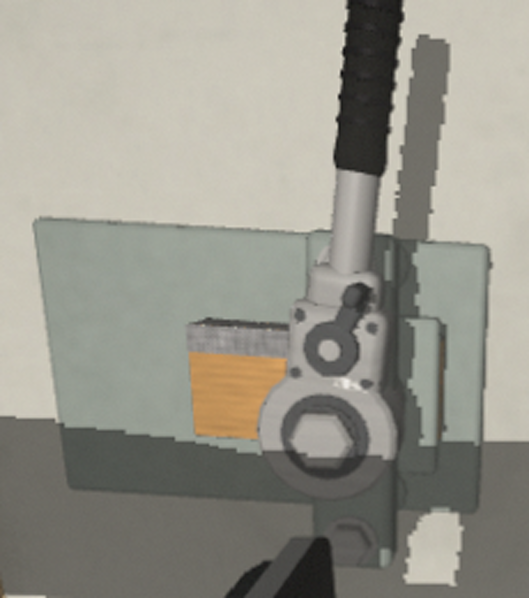

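View pics/scrop.png

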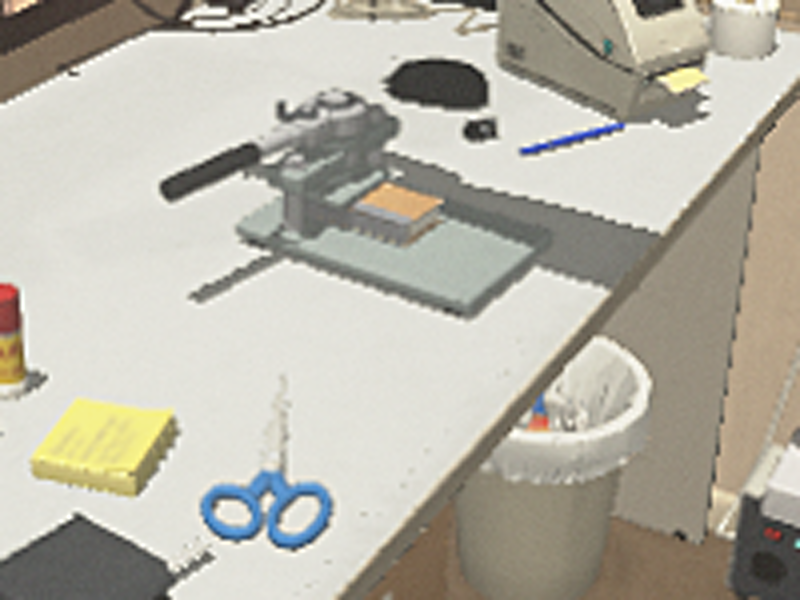

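Run:
```python
from h import *
s=load("side0");c=load("scene0");w=load("wrist0")
print("glue",pt(s,[(182,247)],0),pt(c,[(221,205)],0),pt(s,[(181,222)],.088))
print("clip",pt(s,[(300,182)],.01),"pen",pt(s,[(311,188),(336,181)],.005))
print("lamp base",pt(s,[(152,232)],0.01), "stapler",pt(s,[(156,258)],.03))
R=cv2.Rodrigues(w["rvec"])[0];print("cam",-R.T@w["tvec"])
# tab by 2 views
print("side tab proj",proj(s,[(.6126,.0508,.138),(.594,-.005,.128)]), "wrist", proj(w,[(.6126,.0508,.138),(.594,-.005,.128)]))
```

```text
glue [[0.66332209 0.34162613 0.        ]] [[0.64965616 0.33833997 0.        ]] [[0.6564349  0.34150975 0.088     ]]
clip [[ 0.56671995 -0.24958381  0.01      ]] pen [[ 0.50946993 -0.23074014  0.005     ]
 [ 0.45119336 -0.34622838  0.005     ]]
lamp base [[0.78990968 0.33998968 0.01      ]] stapler [[0.65433223 0.45382069 0.03      ]]
cam [0.67398681 0.07049284 0.37318004]
side tab proj [[248.93237621 175.14952899]
 [262.47592145 173.51590969]] wrist [[184.165908   126.30728358]
 [170.5733581  189.72390709]]
```

Call:
step_arm:
  targets:
    - [[0,0.5,-0.3,0.3,0],[0,0.6,-0.4,0.5,0],[0,0.2,0,0.5,0],[0,0,0,0.5,0],[0,0,0,0,0],[0,0,0,0,0]]
  squeeze: 20

```text
time: 0.65
eef_pos: [0.6459, 0.0522, 0.1577]
tcp_rot: [0.707, 0.707, -0.001, -0.001]
contact_force: [1.0, 0.1, 0.1]
opening: 0.147
```

Call:
step_arm:
  targets:
    - [[0,0,0,0.4,0],[0,0,0,0.27,0],[0,0,0,0,0],[0,0,0,0,0]]

```text
time: 0.98
eef_pos: [0.6469, 0.0517, 0.1325]
tcp_rot: [0.707, 0.707, -0.0, -0.0]
contact_force: [-0.3, -0.5, 0.3]
opening: 0.002
```

```bash
cat >> h.py <<'E'
def snap(n,name,box=None,f=2):
    from plant import read_camera
    c=read_camera(n); np.savez(f"pics/{name}.npz",**c); im=c["pixels"][:,:,::-1]
    if box: im=cv2.resize(im[box[1]:box[3],box[0]:box[2]],None,fx=f,fy=f,interpolation=cv2.INTER_CUBIC)
    cv2.imwrite(f"pics/{name}.png",im); return c
E
python3 -c "
from h import *
snap('wrist','w1');snap('side','s1',(200,140,350,250),5)"
```

```text
(no output)
```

View pics/w1.png

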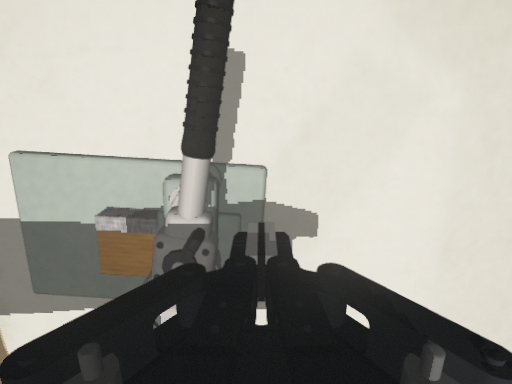

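View pics/s1.png

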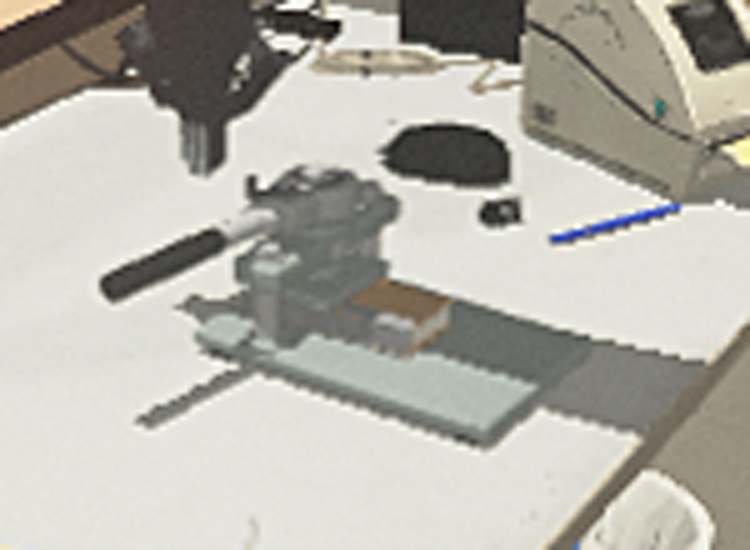

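Call:
step_arm:
  targets:
    - [[0,0,-0.15,0.04,0],[0,0,-0.15,0,0],[0,0,-0.1,0,0],[0,0,-0.1,0,0],[0,0,0,0,0]]

```text
time: 1.5
eef_pos: [0.6262, 0.0521, 0.1312]
tcp_rot: [0.707, 0.707, -0.0, 0.0]
contact_force: [-0.0, -0.5, -0.3]
opening: -0.002
```

Call:
step_arm:
  targets:
    - [[0,0,-0.08,0,0],[0,0,-0.06,0,0],[0,0,0,0,0]]

```text
time: 1.75
eef_pos: [0.6216, 0.0523, 0.1314]
tcp_rot: [0.707, 0.707, 0.001, 0.0]
contact_force: [0.7, 1.9, 1.7]
opening: -0.006
```

Call:
step_arm:
  targets:
    - [[0,0,-0.06,0,0],[0,0,-0.06,0,0],[0,0,0,0,0]]

```text
time: 2.0
eef_pos: [0.6168, 0.0525, 0.1314]
tcp_rot: [0.707, 0.707, 0.001, 0.0]
contact_force: [1.5, 1.9, 1.6]
opening: 0.001
```

Call:
step_arm:
  targets:
    - [[0,0,-0.05,0,0],[0,0,-0.05,0,0],[0,0,0,0,0]]

```text
time: 2.25
eef_pos: [0.6124, 0.0521, 0.1313]
tcp_rot: [0.707, 0.707, 0.0, -0.0]
contact_force: [1.0, 3.2, 1.8]
opening: -0.001
```

Call:
step_arm:
  targets:
    - [[0,0,-0.05,0,0],[0,0,-0.05,0,0],[0,0,0,0,0]]

```text
time: 2.5
eef_pos: [0.6083, 0.0519, 0.1312]
tcp_rot: [0.707, 0.707, -0.0, 0.0]
contact_force: [0.9, 0.8, 3.5]
opening: -0.002
```

```bash
python3 -c "
from h import *
snap('wrist','w2',(60,150,310,384),2.5);snap('side','s2',(200,140,350,250),5)"
```

```text
(no output)
```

View pics/w2.png

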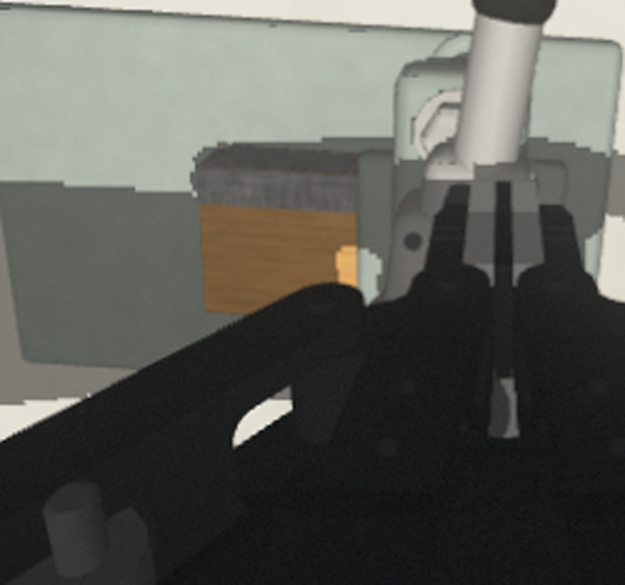

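Call:
step_arm:
  targets:
    - [[0,0,-0.05,-0.03,0],[0,0,-0.04,0,0],[0,0,0,0,0]]

```text
time: 2.85
eef_pos: [0.6043, 0.0518, 0.1315]
tcp_rot: [0.707, 0.707, -0.001, -0.0]
contact_force: [1.6, 0.5, -0.9]
opening: -0.003
```

Call:
step_arm:
  targets:
    - [[0,0,-0.04,0,0],[0,0,-0.03,0,0],[0,0,0,0,0]]

```text
time: 3.1
eef_pos: [0.602, 0.0518, 0.1317]
tcp_rot: [0.707, 0.707, -0.0, 0.0]
contact_force: [2.8, 0.1, -1.5]
opening: -0.002
```

Call:
step_arm:
  targets:
    - [[0,0,-0.03,0,0],[0,0,-0.02,0,0],[0,0,0,0,0]]

```text
time: 3.35
eef_pos: [0.5998, 0.0519, 0.1317]
tcp_rot: [0.707, 0.707, -0.0, -0.0]
contact_force: [3.1, -0.8, -2.5]
opening: -0.004
```

```bash
python3 -c "
from h import *
snap('side','s3',(200,140,350,250),5)"
```

```text
(no output)
```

View pics/s3.png

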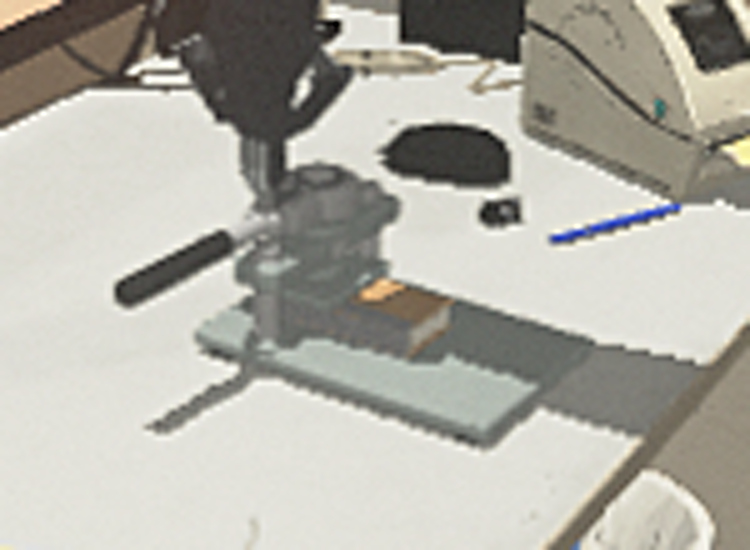

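Call:
step_arm:
  targets:
    - [[0,0,0.3,0,0],[0,0,0.7,-0.5,0],[0,0,0.6,-1,0],[0,0,0,-0.5,0],[0,0,0,0,0],[0,0,0,0,0]]

```text
time: 3.9
eef_pos: [0.662, 0.0521, 0.2097]
tcp_rot: [0.707, 0.707, 0.0, 0.001]
contact_force: [0.5, -0.9, -0.8]
opening: 0.001
```

```bash
python3 -c "
from h import *
snap('wrist','w4',(60,0,310,234),2.5)"
```

```text
(no output)
```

View pics/w4.png

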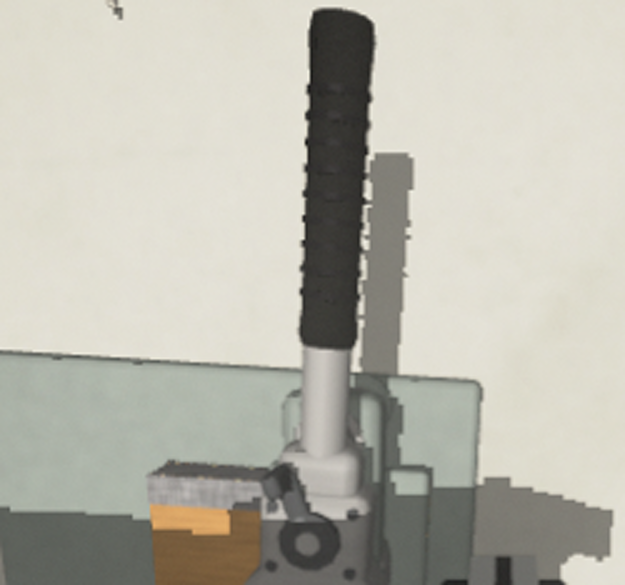

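Run:
```python
from h import *
c=load("w4"); f=lambda u,v,z: pt(c,[(60+u/2.5,v/2.5)],z)[0]
g1=f(329,340,.109); g2=f(342,15,.109); p=f(309,541,.126); t=f(279,480,.138)
a=np.array([.594,-.005])
ang=lambda d: np.arctan2(d[1],d[0])
print(g1,g2,p,t); print("handle",ang(g2-g1),ang(g2[:2]-a),"lever",ang(t-p),"pivot ang",ang(p[:2]-a),np.linalg.norm(p[:2]-a),np.linalg.norm((t-p)[:2]), np.linalg.norm(g2[:2]-a))
```

```text
[0.60391467 0.09402584 0.109     ] [0.61380323 0.19009526 0.109     ] [0.59680449 0.02925858 0.126     ] [0.59241646 0.05445771 0.138     ]
handle 1.4682261432012962 1.4696373696912393 lever 1.7432020414813725 pivot ang 1.4891159720674267 0.03437317620123359 0.02557833367679309 0.19609775587778652
```

Call:
step_arm:
  targets:
    - [[0,0,0,0.8,0],[0,0,-0.5,1,0],[0,0,-0.5,0.2,0],[0,0,-0.3,0,0],[0,0,-0.2,0,0],[0,0,0,0,0]]

```text
time: 4.45
eef_pos: [0.6002, 0.0523, 0.1287]
tcp_rot: [0.707, 0.707, -0.002, -0.002]
contact_force: [-0.1, 0.3, 0.7]
opening: -0.001
```

Call:
step_arm:
  targets:
    - [[0,0,-0.08,0,0],[0,0,-0.06,0,0],[0,0,-0.06,0,0],[0,0,0,0,0]]

```text
time: 4.78
eef_pos: [0.5952, 0.052, 0.1313]
tcp_rot: [0.707, 0.707, 0.0, 0.0]
contact_force: [-0.2, 0.2, 0.8]
opening: 0.0
```

Call:
step_arm:
  targets:
    - [[0,0,-0.05,0,0],[0,0,-0.05,0,0],[0,0,0,0,0]]

```text
time: 5.03
eef_pos: [0.5918, 0.0519, 0.1313]
tcp_rot: [0.707, 0.707, 0.001, 0.001]
contact_force: [2.2, 0.1, 1.1]
opening: -0.003
```

Call:
step_arm:
  targets:
    - [[0,0,-0.05,0,0],[0,0,-0.05,0,0],[0,0,0,0,0]]

```text
time: 5.28
eef_pos: [0.5878, 0.0515, 0.1313]
tcp_rot: [0.707, 0.707, 0.001, 0.001]
contact_force: [4.3, -1.5, 0.3]
opening: -0.002
```

Call:
step_arm:
  targets:
    - [[0,0,0.3,0,0],[0,0,0.7,-0.5,0],[0,0,0.8,-1,0],[0,0,0.5,-0.5,0],[0,0,0,0,0],[0,0,0,0,0]]

```text
time: 5.78
eef_pos: [0.6733, 0.0522, 0.2039]
tcp_rot: [0.707, 0.707, -0.0, -0.0]
contact_force: [-0.5, 0.2, -0.8]
opening: 0.0
```

```bash
python3 -c "
from h import *
snap('wrist','w5',(20,0,270,234),2.5)"
```

```text
(no output)
```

View pics/w5.png

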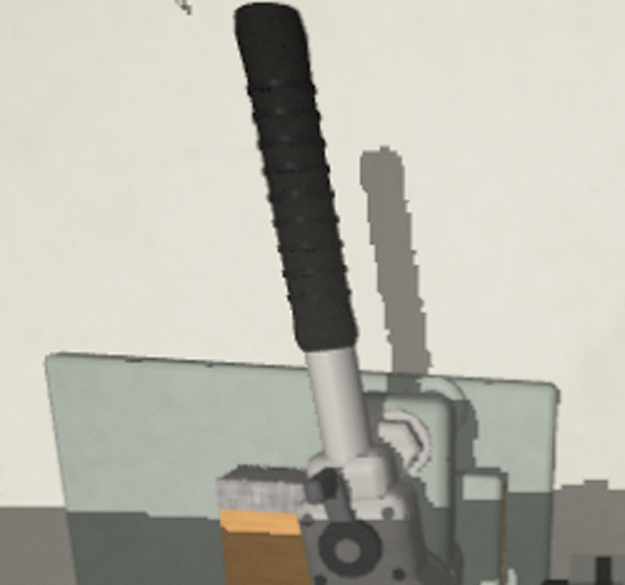

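Run:
```python
from h import *
c=load("w5"); f=lambda u,v,z: pt(c,[(20+u/2.5,v/2.5)],z)[0]
g1=f(327,340,.109); g2=f(271,12,.109); p=f(350,548,.126); t=f(321,486,.138)
a=np.array([.594,-.005])
ang=lambda d: np.arctan2(d[1],d[0])
print(g1,g2,p,t); print("handle",ang(g2-g1),ang(g2[:2]-a),"lever",ang(t-p),"pivot ang",ang(p[:2]-a),np.linalg.norm(p[:2]-a),np.linalg.norm((t-p)[:2]), np.linalg.norm(g2[:2]-a))
```

```text
[0.58315833 0.0949337  0.109     ] [0.57626668 0.18981833 0.109     ] [0.59001299 0.02930038 0.126     ] [0.58766414 0.05453052 0.138     ]
handle 1.643300922761485 1.661571072184882 lever 1.6636257178565395 pivot ang 1.6865150365491686 0.034531322229101276 0.02533923598967629 0.1956237538014095
```

Call:
step_arm:
  targets:
    - [[0,-0.6,-0.7,0,0],[0,-0.6,-0.7,0,0],[0,-0.6,-0.7,0,0],[0,0,0,0,0],[0,0,0,0,0]]

```text
time: 6.25
eef_pos: [0.5854, -0.0202, 0.2002]
tcp_rot: [0.708, 0.706, -0.002, -0.003]
contact_force: [0.3, 0.7, 0.1]
opening: -0.004
```

```bash
python3 -c "
from h import *
snap('wrist','w6')
c=load('w6');cv2.imwrite('pics/w6c.png',cv2.resize(c['pixels'][60:260,160:360,::-1],None,fx=3,fy=3,interpolation=cv2.INTER_CUBIC))
print(proj(c,[(.594,-.005,.128)]))"
```

```text
[[273.62344901 175.97461911]]
```

View pics/w6.png

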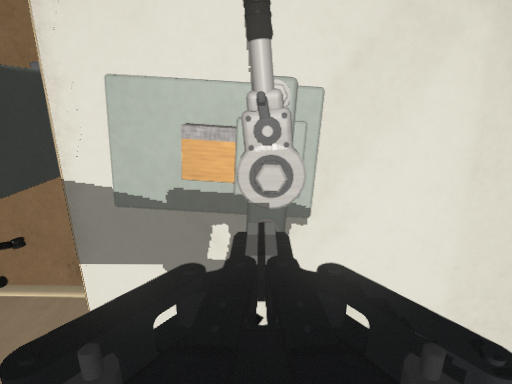

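View pics/w6c.png

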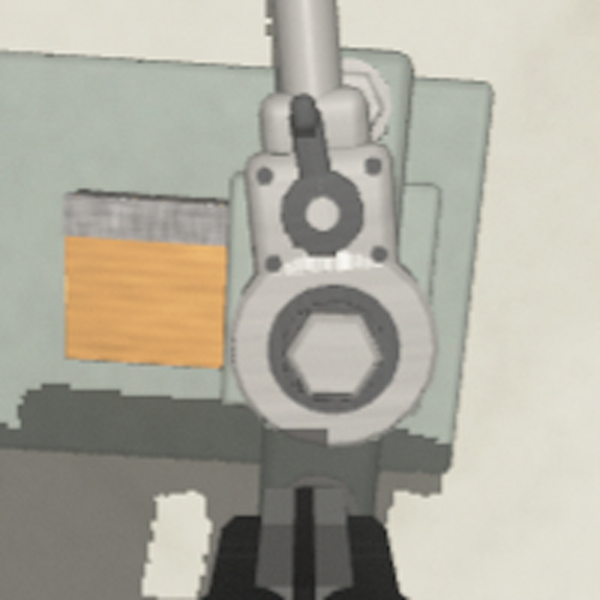

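Call:
step_arm:
  targets:
    - [[0,0.6,0.3,0,0],[0,0.6,0.3,0,0],[0,0.6,0.2,0,0],[0,0,0,0,0],[0,0,0,0,0],[0,0,0,0.7,0],[0,0,0,0.7,0],[0,0,0,0.3,0],[0,0,0,0,0],[0,0,0,0,0]]

```text
time: 7.13
eef_pos: [0.6205, 0.0517, 0.1344]
tcp_rot: [0.707, 0.707, -0.001, -0.001]
contact_force: [1.3, 0.7, 1.0]
opening: -0.001
```

```bash
python3 -c "
from h import *
snap('wrist','w7',(140,120,340,320),3)"
```

```text
(no output)
```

View pics/w7.png

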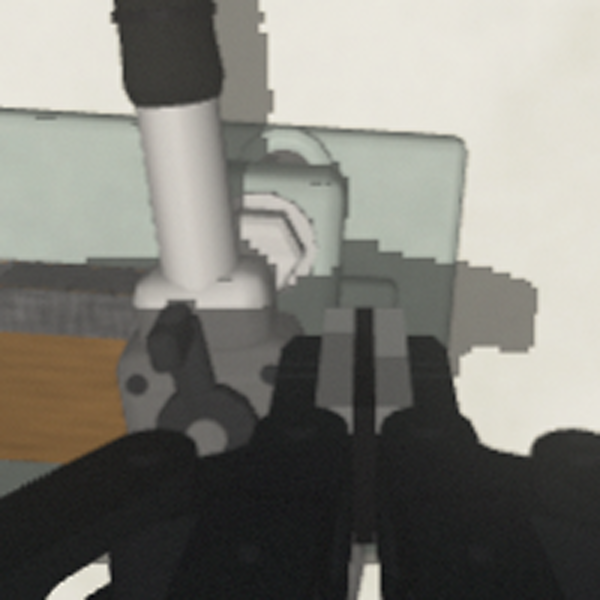

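Call:
step_arm:
  targets:
    - [[0,0,-0.15,0.06,0],[0,0,-0.15,0,0],[0,0,-0.1,0,0],[0,0,-0.1,0,0],[0,0,0,0,0],[0,0,0,0,0]]

```text
time: 7.68
eef_pos: [0.6009, 0.052, 0.1332]
tcp_rot: [0.707, 0.707, 0.0, 0.0]
contact_force: [1.2, 0.7, -0.9]
opening: -0.002
```

Call:
step_arm:
  targets:
    - [[0,0,-0.05,0,0],[0,0,-0.05,0,0],[0,0,0,0,0]]

```text
time: 7.93
eef_pos: [0.5967, 0.0521, 0.1326]
tcp_rot: [0.707, 0.707, -0.0, -0.0]
contact_force: [0.2, 1.0, -0.6]
opening: -0.003
```

Call:
step_arm:
  targets:
    - [[0,0,-0.05,0,0],[0,0,-0.04,0,0],[0,0,0,0,0]]

```text
time: 8.18
eef_pos: [0.5936, 0.0519, 0.1328]
tcp_rot: [0.707, 0.707, 0.0, 0.0]
contact_force: [1.4, -0.8, -0.3]
opening: -0.001
```

```bash
python3 -c "
from h import *
snap('wrist','w8',(140,120,340,320),3)"
```

```text
(no output)
```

View pics/w8.png

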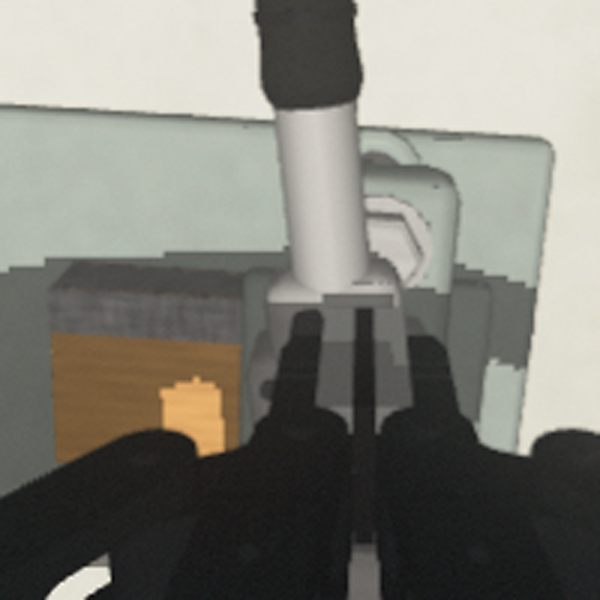

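Call:
step_arm:
  targets:
    - [[0,0,-0.05,0,0],[0,0,-0.05,0,0],[0,0,0,0,0]]

```text
time: 8.48
eef_pos: [0.5896, 0.0516, 0.1328]
tcp_rot: [0.707, 0.707, 0.0, 0.001]
contact_force: [1.3, -0.4, -0.0]
opening: 0.001
```

Call:
step_arm:
  targets:
    - [[0,0,-0.05,0,0],[0,0,-0.05,0,0],[0,0,0,0,0]]

```text
time: 8.73
eef_pos: [0.5865, 0.0514, 0.1331]
tcp_rot: [0.707, 0.707, 0.001, 0.002]
contact_force: [5.7, -3.0, -2.5]
opening: 0.004
```

Call:
step_arm:
  targets:
    - [[0,0,-0.04,0,0],[0,0,-0.04,0,0],[0,0,0,0,0]]

```text
time: 8.98
eef_pos: [0.5844, 0.0511, 0.1332]
tcp_rot: [0.707, 0.707, 0.002, 0.003]
contact_force: [8.7, -2.6, -4.6]
opening: 0.006
```

```bash
python3 -c "
from h import *
snap('wrist','w9',(140,120,340,320),3)"
```

```text
(no output)
```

View pics/w9.png

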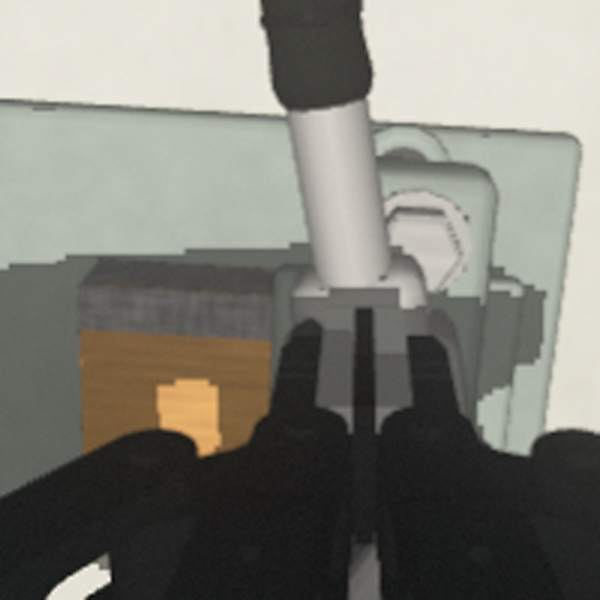

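Call:
step_arm:
  targets:
    - [[0,0,0.12,0,0],[0,0,0,0,0],[0,0,0,-0.5,0],[0,0,0,-1,0],[0,0,0,-0.3,0],[0,-0.6,0,0,0],[0,-0.6,0,0,0],[0,-0.6,0,0,0],[0,0,0,0,0],[0,0,0,0,0]]

```text
time: 9.87
eef_pos: [0.5865, -0.0203, 0.2045]
tcp_rot: [0.708, 0.706, -0.0, -0.001]
contact_force: [0.3, 0.1, 0.0]
opening: 0.001
```

```bash
python3 -c "
from h import *
snap('wrist','w10',(160,60,360,260),3)"
```

```text
(no output)
```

View pics/w10.png

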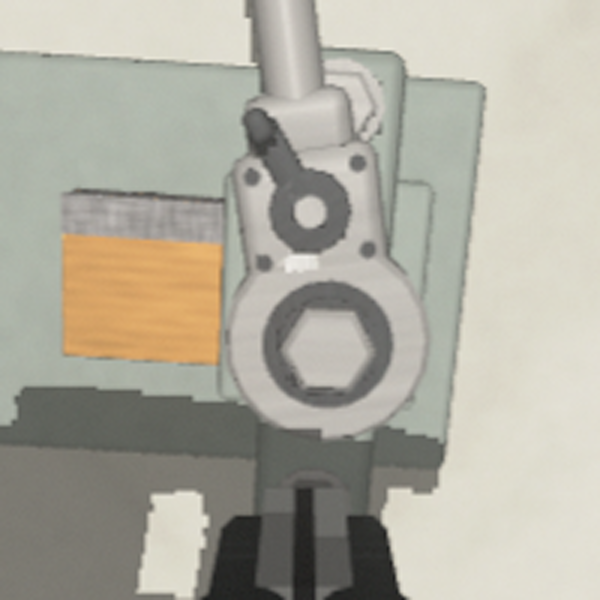

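Run:
```python
from h import *
c=load("w10"); f=lambda u,v,z: pt(c,[(160+u/3,60+v/3)],z)[0]
p=f(310,211,.126); t=f(259,124,.138); hx=f(328,348,.128); n1=f(269,0,.112); s=f(294,90,.109)
ang=lambda d: np.arctan2(d[1],d[0])
print(p,t,hx,s); print("lever",ang(t-p),"pivot",ang(p-hx),"shank",ang(s-hx))
```

```text
[0.58764224 0.02854549 0.126     ] [0.57579112 0.0495571  0.138     ] [ 0.59230727 -0.00631326  0.128     ] [0.58358955 0.05800247 0.109     ]
lever 2.0843451788874967 pivot 1.7038325066336533 shank 1.7055208666545196
```

Call:
step_arm:
  targets:
    - [[0.6,0.7,-0.06,0,0],[0.6,0.8,-0.06,0,0],[0.6,0.8,-0.06,0,0],[0.6,0.8,-0.06,0,0],[0.6,0.6,-0.05,0,0],[0.6,0,0,0,-0.75],[0.6,0,0,0,-0.75],[0.6,0,0,0,0],[0.6,0,0,0,0]]

```text
time: 10.67
eef_pos: [0.5749, 0.1292, 0.2045]
tcp_rot: [0.659, 0.752, -0.0, -0.0]
contact_force: [-0.8, -0.4, 0.0]
opening: 0.597
```

```bash
python3 -c "
from h import *
snap('wrist','w11')"
```

```text
(no output)
```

View pics/w11.png

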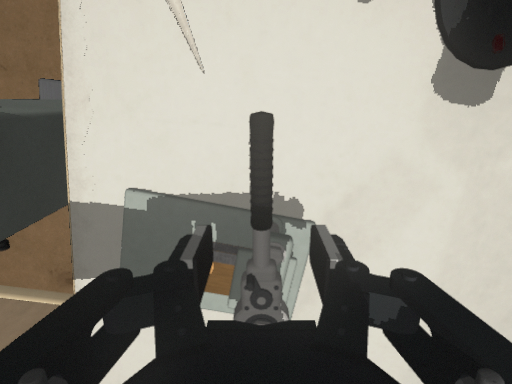

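Call:
step_arm:
  targets:
    - [[0.6,0,0,0.7,0],[0.6,0,0,0.7,0],[0.6,0,0,0.7,0],[0.6,0,0,0.7,0],[0.4,0,0,0,0],[0.4,0,0,0,0],[0.4,0,0,0,0]]

```text
time: 11.3
eef_pos: [0.5765, 0.128, 0.0943]
tcp_rot: [0.66, 0.752, 0.001, 0.001]
contact_force: [0.1, 0.7, 1.0]
opening: 0.397
```

```bash
python3 -c "
from h import *
snap('wrist','w12');snap('side','s12',(180,140,330,250),5)"
```

```text
(no output)
```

View pics/w12.png

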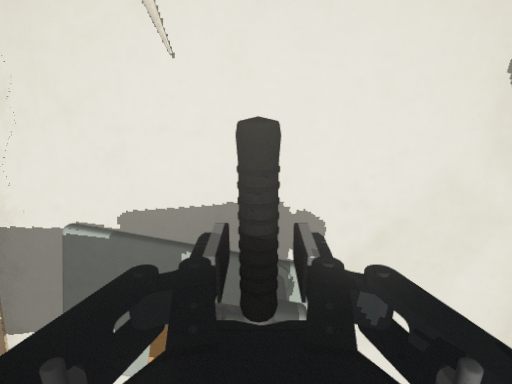

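View pics/s12.png

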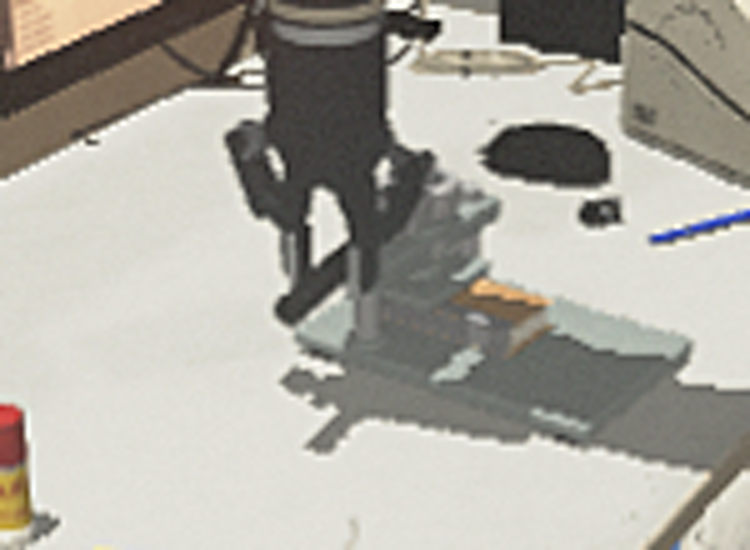

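Call:
step_arm:
  targets:
    - [[0.4,0,-0.1,0.1,0],[0.4,-0.005,-0.18,0,-0.6],[0.4,-0.005,-0.18,0,-0.6],[0.4,-0.005,-0.18,0,-0.6],[0.4,-0.005,-0.18,0,-0.6]]

```text
time: 11.82
eef_pos: [0.5455, 0.1206, 0.0905]
tcp_rot: [0.576, 0.817, 0.002, 0.003]
contact_force: [3.7, -1.0, -1.6]
opening: 0.405
```

Call:
step_arm:
  targets:
    - [[0.4,-0.005,-0.18,0,-0.6],[0.4,-0.005,-0.18,0,-0.6],[0.4,-0.005,-0.18,0,-0.6],[0.4,-0.005,-0.18,0,-0.6]]

```text
time: 12.15
eef_pos: [0.52, 0.1081, 0.0908]
tcp_rot: [0.488, 0.873, 0.002, 0.004]
contact_force: [4.6, 0.1, -1.6]
opening: 0.399
```

Call:
step_arm:
  targets:
    - [[0.4,-0.005,-0.18,0,-0.6],[0.4,-0.005,-0.18,0,-0.6],[0.4,-0.005,-0.18,0,-0.6],[0.4,-0.005,-0.18,0,-0.6]]

```text
time: 12.48
eef_pos: [0.4977, 0.0905, 0.0912]
tcp_rot: [0.394, 0.919, 0.002, 0.004]
contact_force: [4.7, 0.0, -1.0]
opening: 0.399
```

Call:
step_arm:
  targets:
    - [[0.4,-0.005,-0.18,0,-0.6],[0.4,-0.005,-0.18,0,-0.6],[0.4,-0.005,-0.18,0,-0.6],[0.4,-0.005,-0.18,0,-0.6]]

```text
time: 12.82
eef_pos: [0.4794, 0.0688, 0.0915]
tcp_rot: [0.296, 0.955, 0.002, 0.005]
contact_force: [5.2, 1.5, 0.8]
opening: 0.399
```

```bash
python3 -c "
from h import *
from plant import get_state
s=get_state();print(s['qpos'],s['contact_force'])
p=s['eef_pos'][:2]-[.593,-.006];print(np.hypot(*p),np.degrees(np.arctan2(p[1],p[0])), 'tool',np.degrees(2*np.arctan2(s['tcp_rot'][1],s['tcp_rot'][0])))
snap('wrist','w13');snap('side','s13',(180,140,330,250),5)"
```

```text
[-6.80441145e-02  2.64016026e-02  2.14895494e+00  1.51118810e-03
  9.55891596e-01 -1.03900316e+00] [5.20059452 1.48551686 0.78605488]
0.1360205918232636 146.65212891227964 tool 145.5822722253266
```

View pics/w13.png

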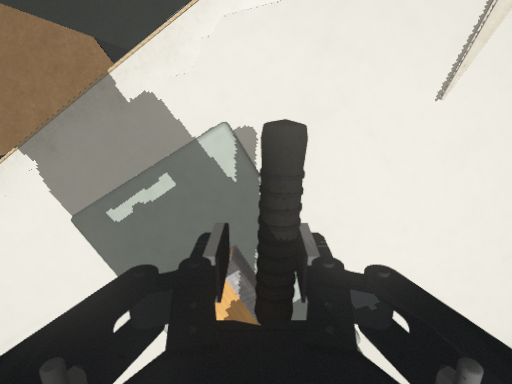

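View pics/s13.png

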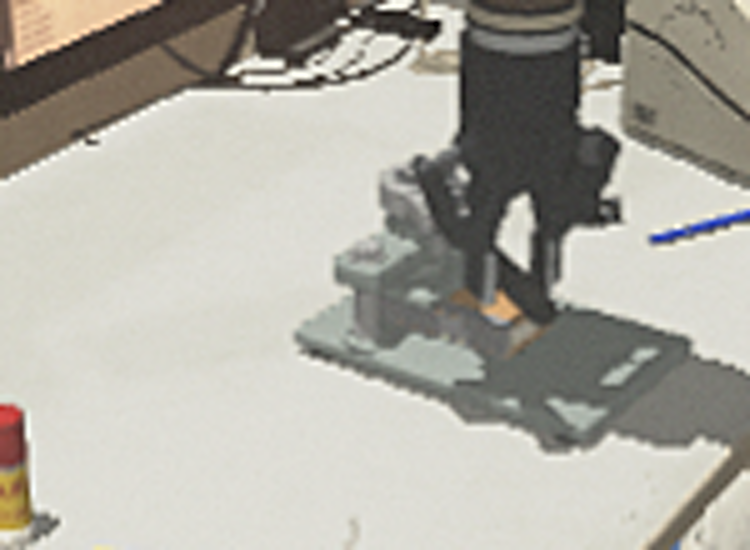

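Call:
step_arm:
  targets:
    - [[0.4,-0.005,-0.18,0,-0.6],[0.4,-0.005,-0.18,0,-0.6],[0.4,-0.005,-0.18,0,-0.6],[0.4,-0.005,-0.18,0,-0.6]]

```text
time: 13.25
eef_pos: [0.4646, 0.044, 0.0907]
tcp_rot: [0.195, 0.981, 0.001, 0.003]
contact_force: [4.1, 2.2, 2.8]
opening: 0.404
```

Call:
step_arm:
  targets:
    - [[0.4,0,0.15,0,0],[0.4,-0.005,0.18,0,0.6],[0.4,-0.005,0.18,0,0.6],[0.4,-0.005,0.18,0,0.6],[0.4,-0.005,0.18,0,0.6],[0.4,-0.005,0.18,0,0.6]]

```text
time: 13.75
eef_pos: [0.4823, 0.0808, 0.0885]
tcp_rot: [0.323, 0.946, -0.001, -0.001]
contact_force: [-0.2, -1.4, -0.6]
opening: 0.404
```

Call:
step_arm:
  targets:
    - [[0.4,-0.02,0.24,0,0.8],[0.4,-0.01,0.24,0,0.8],[0.4,-0.01,0.24,0,0.8],[0.4,-0.01,0.24,0,0.8],[0.4,-0.01,0.24,0,0.8],[0.4,-0.01,0.24,0,0.8],[0.4,-0.01,0.24,0,0.8],[0.4,-0.01,0.24,0,0.8]]

```text
time: 14.42
eef_pos: [0.5436, 0.1255, 0.0882]
tcp_rot: [0.572, 0.82, -0.001, -0.001]
contact_force: [-0.0, -1.0, 1.0]
opening: 0.402
```

```bash
cat >> h.py <<'E'
def st():
    from plant import get_state
    s=get_state();p=s['eef_pos'][:2]-[.593,-.006];a=np.arctan2(p[1],p[0]);f=s['contact_force']
    print('r',np.hypot(*p),'ang',np.degrees(a),'tool',np.degrees(2*np.arctan2(s['tcp_rot'][1],s['tcp_rot'][0])),'Ft',-f[0]*np.sin(a)+f[1]*np.cos(a),'Fr',f[0]*np.cos(a)+f[1]*np.sin(a),s['eef_pos'])
E
python3 -c "
from h import *
st()"
```

```text
r 0.1404683716019686 ang 110.58914290558711 tool 110.21821469606411 Ft 0.36601252799444983 Fr -0.9112115628269187 [0.54360229 0.12549612 0.08820285]
```

Call:
step_arm:
  targets:
    - [[0.4,-0.05,0.24,0,0.8],[0.4,-0.05,0.24,0,0.8],[0.4,-0.02,0.24,0,0.8],[0.4,-0.01,0.24,0,0.8],[0.4,-0.01,0.24,0,0.8],[0.4,-0.01,0.24,0,0.8],[0.4,-0.01,0.24,0,0.8],[0.4,-0.01,0.24,0,0.8],[0.4,0,0,0,0]]

```text
time: 15.17
eef_pos: [0.6217, 0.1273, 0.0883]
tcp_rot: [0.775, 0.632, -0.001, -0.0]
contact_force: [-0.1, -0.3, -0.1]
opening: 0.402
```

```bash
python3 -c "
from h import *
st();snap('wrist','w14');snap('side','s14',(180,140,330,250),5)"
```

```text
r 0.13636665431845152 ang 77.86182204829353 tool 78.32815305647185 Ft 0.0002244449425200662 Fr -0.28221633560981685 [0.62167382 0.12731795 0.08827633]
```

View pics/w14.png

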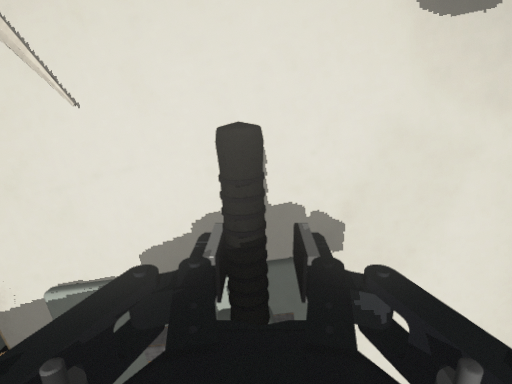

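View pics/s14.png

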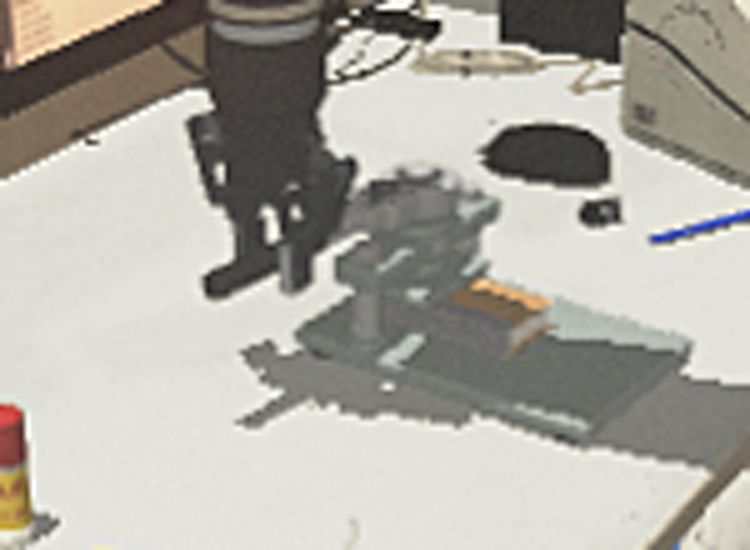

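Call:
step_arm:
  targets:
    - [[0.4,-0.01,0.24,0,0.8],[0.4,-0.01,0.24,0,0.8],[0.4,-0.01,0.24,0,0.8],[0.4,0,-0.1,0,0],[0.5,0,0,-0.7,0],[0.5,0,0,-1,0],[0.5,-0.6,0,-1,0],[0.5,-1,0,0,0],[0.5,-1,0,0,0],[0.5,-0.8,0,0,0]]

```text
time: 16.1
eef_pos: [0.59, -0.0039, 0.1935]
tcp_rot: [0.835, 0.55, 0.0, 0.001]
contact_force: [0.2, -0.4, 0.2]
opening: 0.498
```

Call:
step_arm:
  targets:
    - [[0.5,0,0,0,0]]

```text
time: 16.18
eef_pos: [0.5889, -0.0065, 0.1924]
tcp_rot: [0.837, 0.548, -0.001, 0.0]
contact_force: [0.1, -0.2, -0.1]
opening: 0.497
```

```bash
python3 -c "
from h import *
st();snap('wrist','w15',(160,60,360,260),3)
for n,a in (('wrist0',0),('w6',0),('w10',0),('w15',0)):
    c=load(n)
    # rectified patch top view at z
    for z in (.128,):
        g=np.array([[(.593+(-25+i*.1)*0+ (j-300)*1e-4, -.006+(300-i)*1e-4, z) for j in range(0,600,1)] for i in range(0,600,1)]).reshape(-1,3)
        m=proj(c,g).reshape(600,600,2).astype(np.float32)
        cv2.imwrite(f'pics/r_{n}.png',cv2.remap(c['pixels'],m[...,0],m[...,1],cv2.INTER_CUBIC)[:,:,::-1])
ims=[cv2.resize(cv2.imread(f'pics/r_{n}.png'),(390,290) if 0 else (300,300)) for n in ('wrist0','w6','w10','w15')]
cv2.imwrite('pics/rr.png',np.vstack([np.hstack(ims[:2]),np.hstack(ims[2:])]))
"
```

```text
r 0.004164760505871353 ang -173.52288789856408 tool 66.41774667511599 Ft 0.20618285488867988 Fr -0.05195275033514378 [ 0.58886182 -0.00646981  0.19244775]
```

View pics/rr.png

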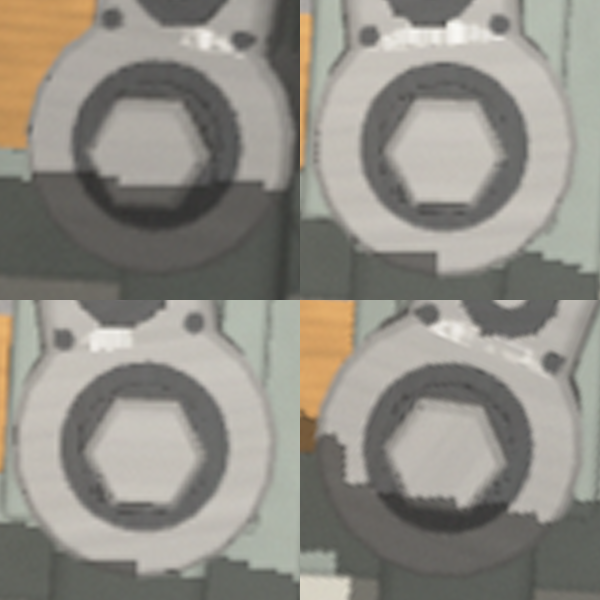

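View pics/w15.png

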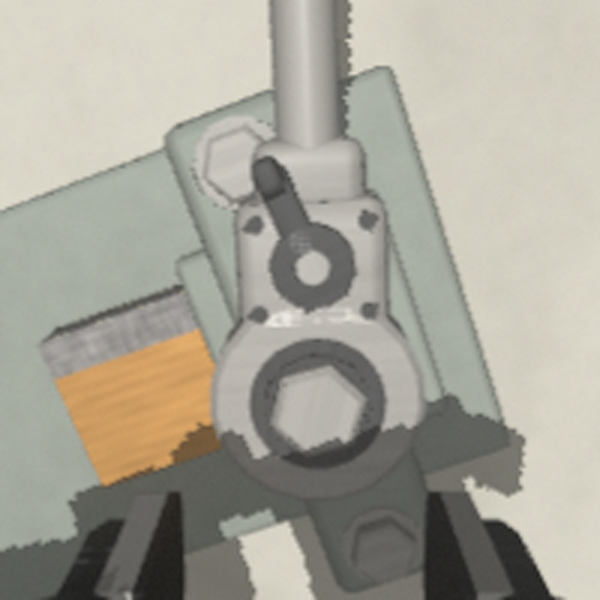

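```bash
python3 -c "
from h import *
for n,z in (('wrist0',.128),('w6',.128),('w10',.128),('w15',.130)):
    c=load(n)
    g=np.array([[(.593+(j-200)*1e-4, -.006+(200-i)*1e-4, z) for j in range(400)] for i in range(400)]).reshape(-1,3)
    m=proj(c,g).reshape(400,400,2).astype(np.float32)
    im=cv2.remap(c['pixels'],m[...,0],m[...,1],cv2.INTER_CUBIC); g=cv2.cvtColor(im,cv2.COLOR_RGB2GRAY)
    th=(g>150).astype(np.uint8) if n!='wrist0' else (g>130).astype(np.uint8)
    k,l,s,ce=cv2.connectedComponentsWithStats(th); i=l[200,200]; mk=(l==i).astype(np.uint8)
    ct=max(cv2.findContours(mk,0,2)[0],key=cv2.contourArea); h=cv2.approxPolyDP(cv2.convexHull(ct),6,True).reshape(-1,2)
    print(n,s[i],ce[i]); e=np.roll(h,-1,0)-h
    print([(int(np.hypot(*v)),round(float(np.degrees(np.arctan2(-v[1],v[0])))%60,1)) for v in e])
"
```

```text
wrist0 [   79   100   233   171 30637] [195.41874204 188.27257891]
[(124, 59.1), (111, 56.6), (62, 56.1), (28, 24.8), (106, 0.0), (48, 31.9), (50, 55.6), (113, 59.1)]
w6 [   75   100   230   206 35555] [189.66930108 202.18025594]
[(117, 0.0), (16, 12.5), (106, 54.4), (111, 56.3), (112, 59.0), (87, 0.1), (34, 45.3), (106, 58.9)]
w10 [   76    99   228   209 35500] [190.11019718 202.31707042]
[(124, 55.8), (106, 55.1), (114, 58.5), (114, 58.5), (115, 57.2), (113, 59.1)]
w15 [   82    95   225   211 32929] [194.16699566 197.32916274]
[(118, 51.7), (112, 51.3), (112, 50.1), (110, 50.1), (88, 57.7), (24, 25.2), (106, 54.5)]
```

Run:
```python
from h import *
c=load("w15"); f=lambda u,v,z: pt(c,[(160+u/3,60+v/3)],z)[0]
s=f(309,10,.111);s2=f(308,130,.111);a=np.array([.593,-.006])
for q in (s,s2): d=q[:2]-a;print(np.hypot(*d),np.degrees(np.arctan2(d[1],d[0])))
th=np.radians(66.4); tgt=a+.135*np.array([np.cos(th),np.sin(th)])
from plant import get_state
s=get_state(); from scipy.spatial.transform import Rotation as R
print(R.from_quat(s['tcp_rot']).inv().apply(np.r_[tgt,.09]-s['eef_pos'])/.04)
```

```text
0.0934805149676095 67.96908729136909
0.06584245518903738 68.7843972906873
[3.37633844 0.09156017 2.55837237]
```

Call:
step_arm:
  targets:
    - [[0.6,0.8,0,0,-0.4],[0.6,0.9,0,0,0],[0.6,0.9,0,0,0],[0.6,0.78,0,0,0],[0.6,0,0,0,0],[0.6,0,0,0.7,0],[0.6,0,0,0.7,0],[0.6,0,0,0.7,0],[0.4,0,0,0.46,0],[0.4,0,0,0,0]]

```text
time: 17.07
eef_pos: [0.6376, 0.1233, 0.0839]
tcp_rot: [0.826, 0.564, -0.005, -0.003]
contact_force: [-1.1, -0.0, -0.2]
opening: 0.401
```

Call:
step_arm:
  targets:
    - [[0.4,0,0,0,0],[0.4,0,-0.1,0,0],[0.4,0,-0.08,0,0]]

```text
time: 17.32
eef_pos: [0.6367, 0.1255, 0.0925]
tcp_rot: [0.826, 0.563, 0.002, 0.001]
contact_force: [0.3, 0.0, 0.7]
opening: 0.397
```

```bash
python3 -c "
from h import *
st();snap('wrist','w16')"
```

```text
r 0.13860360816815762 ang 71.61432313965369 tool 68.53171277224958 Ft -0.3021021245591413 Fr 0.12069130422468494 [0.63671722 0.12552857 0.0925498 ]
```

View pics/w16.png

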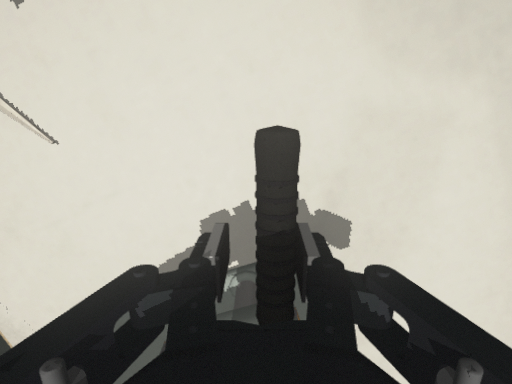

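Call:
step_arm:
  targets:
    - [[0.4,-0.02,-0.18,0,-0.6],[0.4,-0.02,-0.18,0,-0.6]]

```text
time: 17.53
eef_pos: [0.6231, 0.1288, 0.0925]
tcp_rot: [0.795, 0.606, 0.002, 0.001]
contact_force: [1.3, 0.6, 0.1]
opening: 0.4
```

Call:
step_arm:
  targets:
    - [[0.4,-0.02,-0.18,0,-0.6],[0.4,-0.005,-0.18,0,-0.6]]

```text
time: 17.7
eef_pos: [0.6086, 0.1312, 0.0924]
tcp_rot: [0.762, 0.647, 0.002, 0.002]
contact_force: [1.2, -0.2, 0.0]
opening: 0.402
```

Call:
step_arm:
  targets:
    - [[0.4,-0.005,-0.18,0,-0.6],[0.4,-0.005,-0.18,0,-0.6]]

```text
time: 17.87
eef_pos: [0.5944, 0.1324, 0.0923]
tcp_rot: [0.727, 0.686, 0.002, 0.002]
contact_force: [3.4, -2.5, -2.0]
opening: 0.4
```

Call:
step_arm:
  targets:
    - [[0.4,-0.005,-0.18,0,-0.6],[0.4,-0.005,-0.18,0,-0.6]]

```text
time: 18.03
eef_pos: [0.5808, 0.1321, 0.0924]
tcp_rot: [0.69, 0.723, 0.002, 0.003]
contact_force: [5.0, -2.8, -0.7]
opening: 0.4
```

Call:
step_arm:
  targets:
    - [[0.4,-0.005,-0.18,0,-0.6],[0.4,-0.005,-0.18,0,-0.6]]

```text
time: 18.2
eef_pos: [0.5668, 0.1307, 0.0927]
tcp_rot: [0.652, 0.758, 0.002, 0.004]
contact_force: [4.3, -3.4, -0.9]
opening: 0.401
```

```bash
python3 -c "
from h import *
st()"
```

```text
r 0.13917176958365227 ang 100.86638974186134 tool 98.65369095726608 Ft -3.5434119603937733 Fr -4.156824800919783 [0.56676342 0.13067635 0.09270485]
```

Call:
step_arm:
  targets:
    - [[0.4,-0.03,-0.18,0,-0.6],[0.4,-0.03,-0.18,0,-0.6],[0.4,-0.02,-0.18,0,-0.6],[0.4,-0.005,-0.18,0,-0.6]]

```text
time: 18.53
eef_pos: [0.5395, 0.1224, 0.0931]
tcp_rot: [0.569, 0.822, 0.003, 0.003]
contact_force: [2.9, 1.6, 0.3]
opening: 0.397
```

Call:
step_arm:
  targets:
    - [[0.4,-0.005,-0.18,0,-0.6],[0.4,-0.005,-0.18,0,-0.6],[0.4,-0.005,-0.18,0,-0.6],[0.4,-0.005,-0.18,0,-0.6]]

```text
time: 18.87
eef_pos: [0.5144, 0.1089, 0.0934]
tcp_rot: [0.48, 0.877, 0.003, 0.004]
contact_force: [4.1, 0.5, 1.1]
opening: 0.405
```

Call:
step_arm:
  targets:
    - [[0.4,-0.005,-0.18,0,-0.6],[0.4,-0.005,-0.18,0,-0.6],[0.4,-0.005,-0.18,0,-0.6]]

```text
time: 19.12
eef_pos: [0.4977, 0.0956, 0.0937]
tcp_rot: [0.41, 0.912, 0.003, 0.005]
contact_force: [4.8, 0.6, 1.4]
opening: 0.401
```

```bash
python3 -c "
from h import *
st()"
```

```text
r 0.1393092158845952 ang 133.16512231644995 tool 131.62109548906182 Ft -3.9146573332729595 Fr -2.8185558477861017 [0.49769811 0.09561008 0.09367252]
```

Call:
step_arm:
  targets:
    - [[0.4,-0.005,-0.12,0,-0.4],[0.4,-0.005,-0.12,0,-0.4],[0.4,-0.005,-0.06,0,-0.2]]

```text
time: 19.37
eef_pos: [0.4888, 0.0871, 0.0934]
tcp_rot: [0.37, 0.929, 0.002, 0.004]
contact_force: [3.4, 2.0, 2.1]
opening: 0.401
```

Call:
step_arm:
  targets:
    - [[0.4,-0.003,-0.06,0,-0.2],[0.4,-0.003,-0.06,0,-0.2]]

```text
time: 19.53
eef_pos: [0.4842, 0.0835, 0.0919]
tcp_rot: [0.354, 0.935, 0.001, 0.002]
contact_force: [3.9, 1.7, 2.9]
opening: 0.4
```

Call:
step_arm:
  targets:
    - [[0.4,-0.003,-0.06,0,-0.2],[0.4,-0.003,-0.06,0,-0.2]]

```text
time: 19.7
eef_pos: [0.4798, 0.0797, 0.0905]
tcp_rot: [0.337, 0.941, 0.0, 0.0]
contact_force: [4.1, 2.5, 2.4]
opening: 0.398
```

```bash
python3 -c "
from h import *
st()"
```

```text
r 0.14197539840365803 ang 142.88547073218243 tool 140.58457473698596 Ft -4.4609210238694335 Fr -1.726527407838647 [0.47978442 0.07966941 0.09047289]
```

Call:
step_arm:
  targets:
    - [[0.4,-0.02,-0.06,0,-0.2],[0.4,-0.02,-0.06,0,-0.2]]

```text
time: 19.87
eef_pos: [0.4768, 0.0751, 0.0896]
tcp_rot: [0.321, 0.947, 0.0, -0.001]
contact_force: [0.2, 5.2, 3.2]
opening: 0.401
```

Call:
step_arm:
  targets:
    - [[0.4,-0.01,-0.06,0,-0.2]]

```text
time: 19.95
eef_pos: [0.4755, 0.0729, 0.0894]
tcp_rot: [0.312, 0.95, 0.0, -0.001]
contact_force: [0.7, 4.4, 2.0]
opening: 0.404
```

Call:
step_arm:
  targets:
    - [[0.4,-0.01,-0.06,0,-0.2]]

```text
time: 20.03
eef_pos: [0.4743, 0.0707, 0.0894]
tcp_rot: [0.304, 0.953, -0.0, -0.001]
contact_force: [-0.1, 4.1, 2.2]
opening: 0.398
```

Call:
step_arm:
  targets:
    - [[0.4,-0.01,-0.06,0,-0.2]]

```text
time: 20.12
eef_pos: [0.4732, 0.0685, 0.0893]
tcp_rot: [0.296, 0.955, -0.0, -0.002]
contact_force: [0.0, 4.7, 2.1]
opening: 0.396
```

```bash
python3 -c "
from h import *
st()"
```

```text
r 0.14109701404900885 ang 148.1258512534321 tool 145.60046460346965 Ft -3.98489239712416 Fr 2.454096615115295 [0.473179   0.06850702 0.08928912]
```

Still the drive level (about 4 N). On in small steps.

Call:
step_arm:
  targets:
    - [[0.4,-0.003,-0.06,0,-0.2]]

```text
time: 20.2
eef_pos: [0.472, 0.0664, 0.0893]
tcp_rot: [0.287, 0.958, -0.0, -0.001]
contact_force: [0.0, 4.3, 1.7]
opening: 0.403
```

Call:
step_arm:
  targets:
    - [[0.4,-0.003,-0.06,0,-0.2]]

```text
time: 20.28
eef_pos: [0.4707, 0.0643, 0.0893]
tcp_rot: [0.279, 0.96, -0.0, -0.001]
contact_force: [-0.4, 4.5, 1.2]
opening: 0.404
```

Call:
step_arm:
  targets:
    - [[0.4,-0.003,-0.05,0,-0.2]]

```text
time: 20.37
eef_pos: [0.4698, 0.0625, 0.0894]
tcp_rot: [0.271, 0.963, -0.0, -0.001]
contact_force: [-0.3, 5.1, 1.5]
opening: 0.399
```

```bash
python3 -c "
from h import *
st()"
```

```text
r 0.14100191649089486 ang 150.9132687999981 tool 148.59682660622505 Ft -4.309125526590368 Fr 2.6947267818559597 [0.46978056 0.06254569 0.08938749]
```

Call:
step_arm:
  targets:
    - [[0.4,-0.003,-0.05,0,-0.2]]

```text
time: 20.45
eef_pos: [0.4689, 0.0608, 0.0894]
tcp_rot: [0.262, 0.965, -0.0, -0.001]
contact_force: [0.1, 4.5, 1.7]
opening: 0.403
```

Call:
step_arm:
  targets:
    - [[0.4,-0.003,-0.05,0,-0.2]]

```text
time: 20.53
eef_pos: [0.468, 0.059, 0.0894]
tcp_rot: [0.254, 0.967, -0.0, -0.001]
contact_force: [-0.5, 5.2, 1.5]
opening: 0.399
```

Call:
step_arm:
  targets:
    - [[0.4,-0.003,-0.05,0,-0.2]]

```text
time: 20.62
eef_pos: [0.4671, 0.0572, 0.0894]
tcp_rot: [0.245, 0.969, -0.0, -0.001]
contact_force: [-0.5, 4.9, 1.5]
opening: 0.397
```

```bash
python3 -c "
from h import *
st()"
```

```text
r 0.14084127614408 ang 153.34459910393096 tool 151.59915777222977 Ft -4.125212709060053 Fr 2.6626524062393173 [0.46712721 0.0571847  0.08944502]
```

Call:
step_arm:
  targets:
    - [[0.4,-0.003,-0.05,0,-0.2]]

```text
time: 20.7
eef_pos: [0.4663, 0.0554, 0.0895]
tcp_rot: [0.237, 0.972, -0.0, -0.001]
contact_force: [-0.2, 4.4, 2.0]
opening: 0.402
```

Call:
step_arm:
  targets:
    - [[0.4,-0.003,-0.05,0,-0.2]]

```text
time: 20.78
eef_pos: [0.4655, 0.0535, 0.0895]
tcp_rot: [0.228, 0.974, -0.0, -0.001]
contact_force: [-1.2, 5.3, 1.8]
opening: 0.397
```

Call:
step_arm:
  targets:
    - [[0.4,-0.003,-0.05,0,-0.2]]

```text
time: 20.87
eef_pos: [0.4647, 0.0517, 0.0895]
tcp_rot: [0.22, 0.976, -0.0, -0.001]
contact_force: [-0.9, 5.9, 0.5]
opening: 0.397
```

```bash
python3 -c "
from h import *
st()"
```

```text
r 0.14065968418169902 ang 155.7894451961595 tool 154.60262163023347 Ft -4.987396151298236 Fr 3.2594545003654694 [0.4647121  0.05168328 0.08949267]
```

Call:
step_arm:
  targets:
    - [[0.4,-0.003,-0.05,0,-0.2]]

```text
time: 20.95
eef_pos: [0.464, 0.0498, 0.0895]
tcp_rot: [0.211, 0.977, -0.0, -0.001]
contact_force: [-0.9, 4.1, 0.5]
opening: 0.399
```

Call:
step_arm:
  targets:
    - [[0.4,-0.003,-0.04,0,-0.2]]

```text
time: 21.03
eef_pos: [0.4635, 0.0482, 0.0895]
tcp_rot: [0.203, 0.979, -0.0, -0.001]
contact_force: [-0.9, 5.7, 1.9]
opening: 0.399
```

```bash
python3 -c "
from h import *
st()"
```

```text
r 0.14038012385890017 ang 157.2711810692221 tool 156.59860198784634 Ft -4.893589450835906 Fr 3.0026738807415985 [0.46352125 0.04823867 0.08952386]
```

Call:
step_arm:
  targets:
    - [[0.4,-0.003,-0.05,0,-0.2]]

```text
time: 21.12
eef_pos: [0.4628, 0.0464, 0.0895]
tcp_rot: [0.194, 0.981, 0.0, -0.001]
contact_force: [-1.4, 4.6, 0.7]
opening: 0.401
```

Call:
step_arm:
  targets:
    - [[0.4,-0.003,-0.05,0,-0.2]]

```text
time: 21.2
eef_pos: [0.4621, 0.0446, 0.0895]
tcp_rot: [0.186, 0.983, 0.0, -0.001]
contact_force: [-0.7, 5.4, 0.7]
opening: 0.399
```

Call:
step_arm:
  targets:
    - [[0.4,-0.003,-0.05,0,-0.2]]

```text
time: 21.28
eef_pos: [0.4615, 0.0427, 0.0895]
tcp_rot: [0.177, 0.984, 0.0, -0.001]
contact_force: [-1.0, 5.7, 2.5]
opening: 0.401
```

```bash
python3 -c "
from h import *
st()"
```

```text
r 0.14026809093858406 ang 159.6700688020608 tool 159.58845665981963 Ft -4.990858237105638 Fr 2.8661239611080127 [0.46146955 0.04273272 0.08951442]
```

Call:
step_arm:
  targets:
    - [[0.4,-0.003,-0.05,0,-0.2]]

```text
time: 21.37
eef_pos: [0.4608, 0.0409, 0.0895]
tcp_rot: [0.169, 0.986, 0.0, -0.001]
contact_force: [-0.9, 6.8, 1.9]
opening: 0.403
```

Call:
step_arm:
  targets:
    - [[0.4,-0.003,-0.05,0,-0.2]]

```text
time: 21.45
eef_pos: [0.4602, 0.039, 0.0895]
tcp_rot: [0.16, 0.987, 0.0, -0.002]
contact_force: [-1.0, 6.2, 1.4]
opening: 0.404
```

Call:
step_arm:
  targets:
    - [[0.4,-0.003,-0.05,0,-0.2]]

```text
time: 21.53
eef_pos: [0.4596, 0.0372, 0.0895]
tcp_rot: [0.151, 0.988, 0.0, -0.002]
contact_force: [-1.8, 6.5, 2.4]
opening: 0.399
```

```bash
python3 -c "
from h import *
st();snap('wrist','w17');snap('side','s17',(180,140,330,250),5)"
```

```text
r 0.14018885529966454 ang 162.06644639474152 tool 162.58491990216223 Ft -5.668441614134385 Fr 3.6868124888982994 [0.45962233 0.03716609 0.08948239]
```

View pics/w17.png

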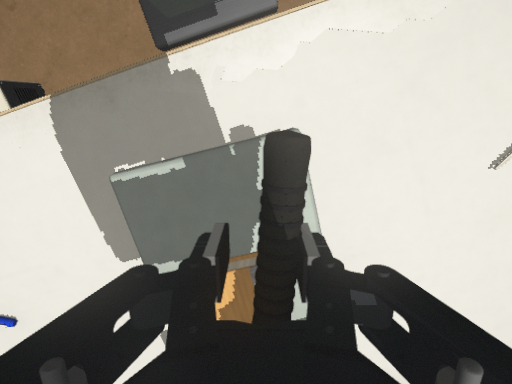

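View pics/s17.png

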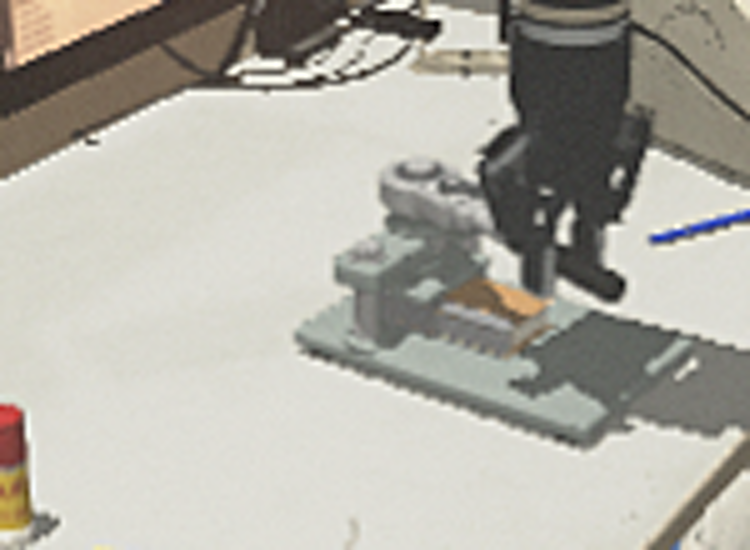

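Call:
step_arm:
  targets:
    - [[0.4,-0.01,-0.05,0,-0.2]]

```text
time: 21.72
eef_pos: [0.4593, 0.0353, 0.0894]
tcp_rot: [0.143, 0.99, 0.0, -0.002]
contact_force: [-2.3, 5.3, 1.4]
opening: 0.403
```

Call:
step_arm:
  targets:
    - [[0.4,-0.01,-0.05,0,-0.2]]

```text
time: 21.8
eef_pos: [0.459, 0.0333, 0.0893]
tcp_rot: [0.134, 0.991, 0.001, -0.002]
contact_force: [-2.6, 6.0, 2.0]
opening: 0.4
```

```bash
python3 -c "
from h import *
st()"
```

```text
r 0.13965599336331094 ang 163.6687191790375 tool 164.58964976588274 Ft -4.990685231459766 Fr 4.201726711765831 [0.45897886 0.03326996 0.08929232]
```

Call:
step_arm:
  targets:
    - [[0.4,0.01,-0.05,0,-0.1]]

```text
time: 21.88
eef_pos: [0.4583, 0.0314, 0.0893]
tcp_rot: [0.13, 0.992, 0.001, -0.002]
contact_force: [-0.4, 5.8, 0.3]
opening: 0.397
```

Call:
step_arm:
  targets:
    - [[0.4,0.01,-0.05,0,-0.1]]

```text
time: 21.97
eef_pos: [0.4577, 0.0295, 0.0894]
tcp_rot: [0.126, 0.992, 0.0, -0.001]
contact_force: [0.8, 5.9, -0.5]
opening: 0.398
```

Call:
step_arm:
  targets:
    - [[0.4,0.01,-0.05,0,-0.2]]

```text
time: 22.05
eef_pos: [0.4571, 0.0275, 0.0894]
tcp_rot: [0.117, 0.993, 0.0, -0.0]
contact_force: [1.9, 6.4, -0.1]
opening: 0.4
```

```bash
python3 -c "
from h import *
st()"
```

```text
r 0.1399342125134335 ang 166.13441447457564 tool 166.55529001179713 Ft -6.669303039053708 Fr -0.2720282227492936 [0.45714339 0.02753453 0.08941531]
```

Call:
step_arm:
  targets:
    - [[0.4,0,-0.05,0,-0.2]]

```text
time: 22.13
eef_pos: [0.4567, 0.0256, 0.0894]
tcp_rot: [0.108, 0.994, 0.0, -0.0]
contact_force: [0.8, 6.3, -0.5]
opening: 0.401
```

Call:
step_arm:
  targets:
    - [[0.4,0,-0.05,0,-0.2]]

```text
time: 22.22
eef_pos: [0.4563, 0.0236, 0.0894]
tcp_rot: [0.1, 0.995, 0.0, -0.0]
contact_force: [0.4, 0.3, -0.7]
opening: 0.396
```

```bash
python3 -c "
from h import *
st()"
```

```text
r 0.13983134729575716 ang 167.79402782617322 tool 168.56993358088104 Ft -0.3776544893513478 Fr -0.32961186597673253 [0.4563297  0.02356408 0.08941648]
```

```bash
python3 -c "
from h import *
st();snap('wrist','w18');snap('side','s18',(180,140,330,250),5)"
```

```text
r 0.13983134729575716 ang 167.79402782617322 tool 168.56993358088104 Ft -0.3776544893513478 Fr -0.32961186597673253 [0.4563297  0.02356408 0.08941648]
```

View pics/w18.png

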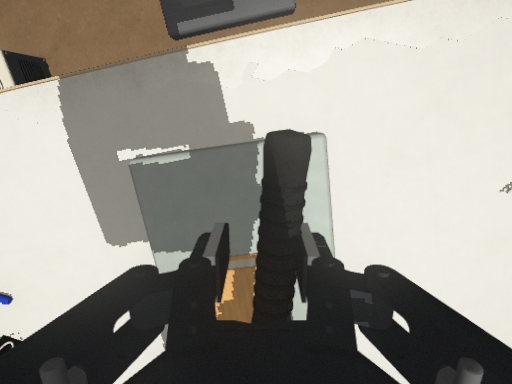

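View pics/s18.png

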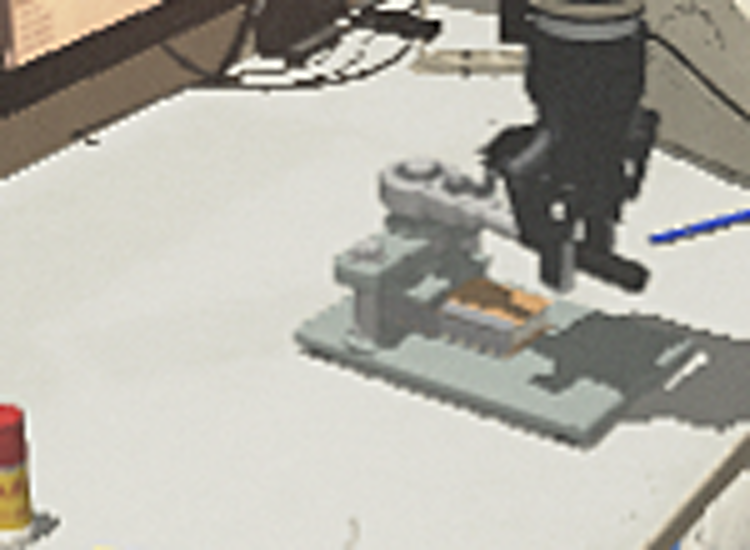

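Call:
step_arm:
  targets:
    - [[0.4,0,-0.05,0,-0.2]]

```text
time: 22.4
eef_pos: [0.4559, 0.0209, 0.0895]
tcp_rot: [0.091, 0.996, -0.001, -0.001]
contact_force: [-0.1, 1.0, 0.2]
opening: 0.399
```

Call:
step_arm:
  targets:
    - [[0.4,0,-0.05,0,-0.2]]

```text
time: 22.48
eef_pos: [0.4556, 0.0189, 0.0896]
tcp_rot: [0.082, 0.997, -0.0, -0.001]
contact_force: [0.2, 1.4, -1.1]
opening: 0.399
```

```bash
python3 -c "
from h import *
st()"
```

```text
r 0.13966058396298667 ang 169.71718662230123 tool 170.61947424059375 Ft -1.3973092339560855 Fr 0.06530632096100433 [0.45558256 0.0189304  0.08962044]
```

Call:
step_arm:
  targets:
    - [[0.4,0,0.1,0,0],[0.5,0,0,-0.7,0],[0.5,0,0,-1,0],[0.5,-0.6,0,-1,0],[0.5,-1,0,0,0],[0.5,-1,0,0,0],[0.5,-0.9,0,0,0],[0.5,0,0,0,0],[0.5,0,0,0,0]]

```text
time: 23.23
eef_pos: [0.5932, 0.0001, 0.1926]
tcp_rot: [0.083, 0.997, -0.0, -0.001]
contact_force: [-0.2, 0.0, -1.0]
opening: 0.502
```

```bash
cat > hexa.py <<'E'
from h import *
import sys
def hexang(n,z=.130,th=150):
    c=load(n)
    g=np.array([[(.593+(j-300)*1e-4, -.006+(300-i)*1e-4, z) for j in range(600)] for i in range(600)]).reshape(-1,3)
    m=proj(c,g).reshape(600,600,2).astype(np.float32)
    im=cv2.remap(c['pixels'],m[...,0],m[...,1],cv2.INTER_CUBIC); g=cv2.cvtColor(im,cv2.COLOR_RGB2GRAY)
    cv2.imwrite(f'pics/r_{n}.png',im[:,:,::-1])
    k,l,s,ce=cv2.connectedComponentsWithStats((g>th).astype(np.uint8)); i=l[300,300]; mk=(l==i).astype(np.uint8)
    ct=max(cv2.findContours(mk,0,2)[0],key=cv2.contourArea); h=cv2.approxPolyDP(cv2.convexHull(ct),6,True).reshape(-1,2)
    e=np.roll(h,-1,0)-h
    print(n,s[i],[(int(np.hypot(*v)),round(float(np.degrees(np.arctan2(-v[1],v[0])))%60,1)) for v in e])
E
python3 -c "
from hexa import *
snap('wrist','w19',(160,60,360,260),3); hexang('w19')"
```

```text
w19 [     0      0    523    600 214396] [(169, 17.6), (290, 43.1), (16, 16.0), (94, 55.3), (175, 38.0), (323, 0.0), (451, 30.0), (229, 28.0), (131, 17.7)]
```

View pics/w19.png

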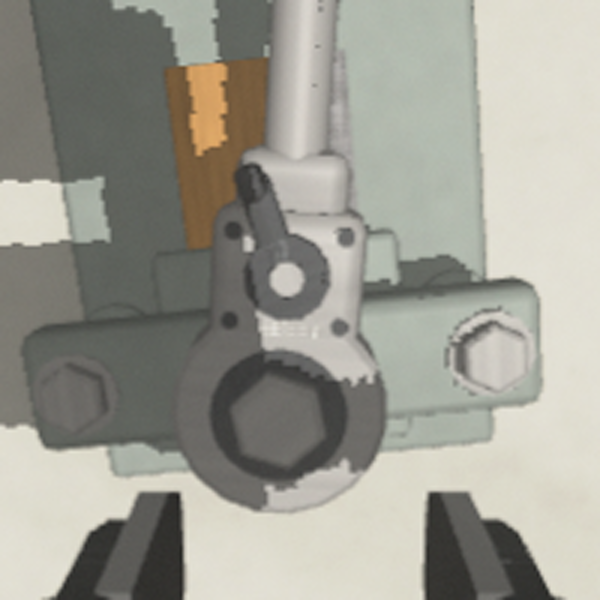

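View pics/r_w19.png

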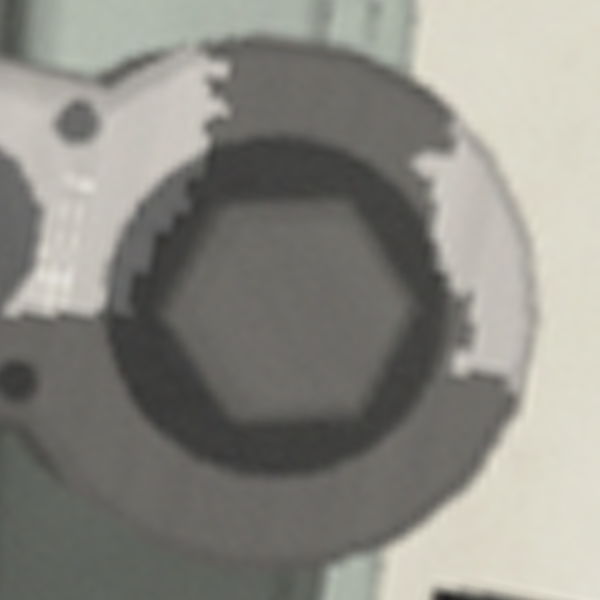

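Run:
```python
from h import *
def world(c):
    D=c['range_z']; v,u=np.mgrid[0:384,0:512]; s=cv2.undistortPoints(np.stack([u,v],-1).reshape(-1,1,2).astype(float),c['mtx'],np.array([float(c['k1']),0,0,0])).reshape(384,512,2)
    P=np.dstack([s*D[...,None],D]); R=cv2.Rodrigues(c['rvec'])[0]; return (P-np.ravel(c['tvec']))@R
for n in ('wrist0','w6','w10','w15','w19'):
    c=load(n);W=world(c); ok=c['range_z']>0
    def zz(m): q=W[m&ok][:,2]; return round(float(np.median(q))*1000,2),len(q)
    r=np.hypot(W[...,0]-.593,W[...,1]+.006)
    # press frame
    a=-.06; x=(W[...,0]-.593)*np.cos(a)+(W[...,1]+.006)*np.sin(a); y=-(W[...,0]-.593)*np.sin(a)+(W[...,1]+.006)*np.cos(a)
    z=W[...,2]
    print(n,'hex',zz((r<.008)&(z>.1)),'head',zz((r>.02)&(r<.026)&(z>.11)),'xbar',zz((abs(x)<.014)&(abs(y)>.035)&(abs(y)<.05)&(z>.075)&(z<.095)),'base',zz((x<-.11)&(x>-.17)&(abs(y)<.065)&(z<.03)&(z>.01)),'platen',zz((abs(x)>.022)&(abs(x)<.032)&(abs(y)<.036)&(z>.045)&(z<.065)),'desk',zz((x>.08)&(x<.2)&(z<.01)))
```

```text
wrist0 hex (128.62, 252) head (298.74, 5441) xbar (85.49, 217) base (20.45, 4975) platen (52.55, 537) desk (0.49, 29728)
w6 hex (281.79, 7416) head (264.01, 5815) xbar (85.59, 278) base (20.5, 6227) platen (52.53, 410) desk (0.51, 28415)
w10 hex (286.0, 7297) head (267.43, 5538) xbar (85.56, 311) base (20.5, 6103) platen (52.47, 357) desk (0.5, 27863)
w15 hex (266.57, 733) head (274.17, 8386) xbar (85.57, 295) base (20.56, 5419) platen (54.48, 455) desk (0.49, 31452)
w19 hex (132.72, 342) head (276.06, 8055) xbar (85.63, 991) base (20.47, 6614) platen (56.8, 266) desk (0.5, 25861)
```

Run:
```python
from h import *
c=load("w19"); f=lambda u,v,z: pt(c,[(160+u/3,60+v/3)],z)[0]
a=np.array([.593,-.006])
for q in (f(306,0,.114),f(300,130,.114),f(286,279,.130)): d=q[:2]-a;print(np.hypot(*d),np.degrees(np.arctan2(d[1],d[0])))
from plant import get_state
s=get_state(); from scipy.spatial.transform import Rotation as R
h=np.radians(167)
for h in (166,168,170):
    h=np.radians(h);tgt=a+.132*np.array([np.cos(h),np.sin(h)])
    print(R.from_quat(s['tcp_rot']).inv().apply(np.r_[tgt,.094]-s['eef_pos'])/.04)
```

```text
0.10012185456252422 167.03652840664702
0.07052444056634588 166.74879683069017
0.03641667141449136 168.404806487747
[3.23645982 0.10437807 2.47901406]
[ 3.24349717 -0.0105926   2.47910652]
[ 3.24651783 -0.12573883  2.47919097]
```

Call:
step_arm:
  targets:
    - [[0.6,0.7,0.05,0,0],[0.6,0.85,0,0,0],[0.6,0.85,0,0,0],[0.6,0.84,0,0,0],[0.6,0,0,0,0.7],[0.6,0,0,0.6,0],[0.6,0,0,0.6,0],[0.6,0,0,0.7,0],[0.4,0,0,0.58,0],[0.4,0,0,0,0]]

```text
time: 24.12
eef_pos: [0.4596, 0.0249, 0.0901]
tcp_rot: [0.113, 0.994, 0.0, -0.005]
contact_force: [-1.7, 0.4, -0.5]
opening: 0.403
```

```bash
python3 -c "
from h import *
st();snap('wrist','w20')"
```

```text
r 0.13693050144390584 ang 166.95206494793666 tool 167.02315343388028 Ft 0.025082108626094446 Fr 1.6982978585343482 [0.45960484 0.02491427 0.09013288]
```

View pics/w20.png

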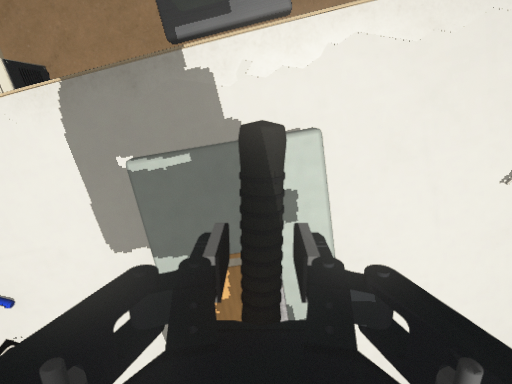

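Call:
step_arm:
  targets:
    - [[0.4,-0.01,0.18,0,0.6],[0.4,-0.01,0.18,0,0.6],[0.4,-0.01,0.18,0,0.6],[0.4,-0.01,0.18,0,0.6],[0.4,-0.01,0.18,0,0.6],[0.4,-0.01,0.18,0,0.6],[0.4,-0.01,0.18,0,0.6],[0.4,-0.01,0.18,0,0.6],[0.4,-0.01,0.18,0,0.6]]

```text
time: 24.92
eef_pos: [0.4952, 0.081, 0.0967]
tcp_rot: [0.343, 0.939, -0.0, 0.001]
contact_force: [-1.2, -0.6, 0.1]
opening: 0.401
```

Call:
step_arm:
  targets:
    - [[0.4,-0.01,0.18,0,0.6],[0.4,-0.01,0.18,0,0.6],[0.4,0,0,0,0],[0.4,0,-0.15,0,0],[0.4,0,-0.12,0,0]]

```text
time: 25.33
eef_pos: [0.4976, 0.0832, 0.0959]
tcp_rot: [0.39, 0.921, 0.0, 0.001]
contact_force: [0.6, 0.7, 0.1]
opening: 0.4
```

```bash
python3 -c "
from h import *
st()"
```

```text
r 0.1305853648451104 ang 136.93651233507023 tool 134.1006107096609 Ft -0.8874808325924611 Fr 0.028119607087435883 [0.49759465 0.08316478 0.09589835]
```

Handle backed to roughly 138°; now drive gently forward, feeling for the tooth and the stop.

Call:
step_arm:
  targets:
    - [[0.4,0,-0.12,0,-0.4],[0.4,0,-0.12,0,-0.4]]

```text
time: 25.5
eef_pos: [0.4909, 0.0761, 0.0956]
tcp_rot: [0.357, 0.934, 0.0, 0.001]
contact_force: [1.6, -0.5, -0.6]
opening: 0.403
```

Call:
step_arm:
  targets:
    - [[0.4,0,-0.06,0,-0.2],[0.4,0,-0.06,0,-0.2]]

```text
time: 25.67
eef_pos: [0.4879, 0.0725, 0.0954]
tcp_rot: [0.342, 0.94, 0.0, 0.001]
contact_force: [1.3, 0.6, 0.3]
opening: 0.401
```

Call:
step_arm:
  targets:
    - [[0.4,0,-0.06,0,-0.2]]

```text
time: 25.75
eef_pos: [0.4863, 0.0709, 0.0953]
tcp_rot: [0.333, 0.943, 0.0, 0.001]
contact_force: [1.8, 0.1, -0.1]
opening: 0.399
```

Call:
step_arm:
  targets:
    - [[0.4,0,-0.06,0,-0.2]]

```text
time: 25.83
eef_pos: [0.4846, 0.0692, 0.095]
tcp_rot: [0.325, 0.946, 0.0, 0.0]
contact_force: [-0.2, 0.1, 0.8]
opening: 0.403
```

```bash
python3 -c "
from h import *
st()"
```

```text
r 0.13187432963744164 ang 145.2522131727701 tool 142.07094294710615 Ft 0.008846181405600409 Fr 0.2029563155430193 [0.48464296 0.06916376 0.09501228]
```

Call:
step_arm:
  targets:
    - [[0.4,0,-0.05,0,-0.3]]

```text
time: 25.92
eef_pos: [0.4833, 0.0676, 0.0948]
tcp_rot: [0.312, 0.95, 0.0, 0.0]
contact_force: [2.7, 0.9, 0.9]
opening: 0.399
```

Call:
step_arm:
  targets:
    - [[0.4,0,-0.05,0,-0.3]]

```text
time: 26.0
eef_pos: [0.4821, 0.0661, 0.0947]
tcp_rot: [0.3, 0.954, 0.0, 0.0]
contact_force: [1.7, 0.2, 0.6]
opening: 0.396
```

Call:
step_arm:
  targets:
    - [[0.4,0,-0.05,0,-0.2]]

```text
time: 26.08
eef_pos: [0.4809, 0.0644, 0.0947]
tcp_rot: [0.292, 0.957, 0.0, 0.0]
contact_force: [1.6, 0.6, 0.9]
opening: 0.4
```

Call:
step_arm:
  targets:
    - [[0.4,0,-0.05,0,-0.2]]

```text
time: 26.17
eef_pos: [0.4798, 0.0628, 0.0946]
tcp_rot: [0.283, 0.959, 0.0, 0.0]
contact_force: [0.3, 0.6, 0.0]
opening: 0.401
```

```bash
python3 -c "
from h import *
st()"
```

```text
r 0.13245816455882686 ang 148.71537259213412 tool 147.08205471987296 Ft -0.6699444315086412 Fr 0.05761636084598026 [0.47980149 0.06278418 0.09462967]
```

Call:
step_arm:
  targets:
    - [[0.4,0,-0.05,0,-0.2],[0.4,0,-0.05,0,-0.2]]

```text
time: 26.33
eef_pos: [0.4776, 0.0594, 0.0946]
tcp_rot: [0.266, 0.964, 0.0, 0.0]
contact_force: [1.2, 0.2, -0.1]
opening: 0.4
```

Call:
step_arm:
  targets:
    - [[0.4,0,-0.05,0,-0.2]]

```text
time: 26.42
eef_pos: [0.4765, 0.0577, 0.0946]
tcp_rot: [0.258, 0.966, 0.0, -0.0]
contact_force: [0.6, 1.6, 0.4]
opening: 0.398
```

Call:
step_arm:
  targets:
    - [[0.4,0,-0.05,0,-0.2]]

```text
time: 26.5
eef_pos: [0.4756, 0.056, 0.0946]
tcp_rot: [0.25, 0.968, 0.0, 0.0]
contact_force: [1.8, 0.6, 1.5]
opening: 0.401
```

Call:
step_arm:
  targets:
    - [[0.4,0,-0.05,0,-0.2]]

```text
time: 26.58
eef_pos: [0.4745, 0.0542, 0.0945]
tcp_rot: [0.241, 0.97, -0.0, -0.0]
contact_force: [1.6, 1.0, -0.4]
opening: 0.4
```

```bash
python3 -c "
from h import *
st()"
```

```text
r 0.132884671766533 ang 153.06614294665235 tool 152.09529179113227 Ft -1.6581574875162772 Fr -0.9874759234457284 [0.47452933 0.05419165 0.09453296]
```

Call:
step_arm:
  targets:
    - [[0.4,0,-0.05,0,-0.2],[0.4,0,-0.05,0,-0.2]]

```text
time: 26.75
eef_pos: [0.4727, 0.0507, 0.0945]
tcp_rot: [0.224, 0.975, 0.0, -0.0]
contact_force: [1.5, 0.3, -0.8]
opening: 0.399
```

Call:
step_arm:
  targets:
    - [[0.4,0,-0.05,0,-0.2],[0.4,0,-0.05,0,-0.2]]

```text
time: 26.92
eef_pos: [0.471, 0.0471, 0.0945]
tcp_rot: [0.207, 0.978, 0.0, 0.0]
contact_force: [2.3, 0.7, -0.6]
opening: 0.401
```

Call:
step_arm:
  targets:
    - [[0.4,0,-0.05,0,-0.2]]

```text
time: 27.0
eef_pos: [0.4703, 0.0453, 0.0945]
tcp_rot: [0.199, 0.98, 0.0, 0.0]
contact_force: [1.8, 1.4, -1.2]
opening: 0.397
```

Call:
step_arm:
  targets:
    - [[0.4,0,-0.05,0,-0.2]]

```text
time: 27.08
eef_pos: [0.4695, 0.0435, 0.0945]
tcp_rot: [0.19, 0.982, 0.0, 0.0]
contact_force: [1.9, 1.2, -0.3]
opening: 0.402
```

```bash
python3 -c "
from h import *
st()"
```

```text
r 0.13300664067561174 ang 158.15644534668894 tool 158.08440602201009 Ft -1.7965742886488845 Fr -1.2994683845431816 [0.4695428  0.04348825 0.09450284]
```

Call:
step_arm:
  targets:
    - [[0.4,0,-0.05,0,-0.2],[0.4,0,-0.05,0,-0.2]]

```text
time: 27.25
eef_pos: [0.4681, 0.0399, 0.0945]
tcp_rot: [0.173, 0.985, 0.0, 0.0]
contact_force: [3.6, 3.2, -1.2]
opening: 0.4
```

Call:
step_arm:
  targets:
    - [[0.4,0,-0.05,0,-0.2],[0.4,0,-0.05,0,-0.2]]

```text
time: 27.42
eef_pos: [0.4667, 0.0362, 0.0945]
tcp_rot: [0.156, 0.988, 0.0, 0.0]
contact_force: [4.4, 3.3, -1.6]
opening: 0.404
```

Call:
step_arm:
  targets:
    - [[0.4,0,-0.05,0,-0.2]]

```text
time: 27.5
eef_pos: [0.4661, 0.0343, 0.0945]
tcp_rot: [0.147, 0.989, 0.0, 0.0]
contact_force: [4.4, 3.8, -2.5]
opening: 0.396
```

Call:
step_arm:
  targets:
    - [[0.4,0,-0.05,0,-0.2]]

```text
time: 27.58
eef_pos: [0.4655, 0.0324, 0.0944]
tcp_rot: [0.139, 0.99, 0.0, 0.0]
contact_force: [3.9, 3.1, -3.1]
opening: 0.4
```

```bash
python3 -c "
from h import *
st()"
```

```text
r 0.1331391575327989 ang 163.23415444767363 tool 164.07365472050344 Ft -4.118468842014929 Fr -2.7964459815218863 [0.46552037 0.03240547 0.09441956]
```

Call:
step_arm:
  targets:
    - [[0.4,-0.01,-0.04,0,-0.2]]

```text
time: 27.67
eef_pos: [0.4652, 0.0309, 0.0944]
tcp_rot: [0.13, 0.992, 0.001, -0.0]
contact_force: [2.7, 4.6, -2.2]
opening: 0.401
```

Call:
step_arm:
  targets:
    - [[0.4,-0.01,-0.04,0,-0.2]]

```text
time: 27.75
eef_pos: [0.4649, 0.0295, 0.0943]
tcp_rot: [0.121, 0.993, 0.001, -0.001]
contact_force: [2.3, 6.2, -1.1]
opening: 0.405
```

Call:
step_arm:
  targets:
    - [[0.4,-0.01,-0.04,0,-0.2]]

```text
time: 27.83
eef_pos: [0.4647, 0.028, 0.0942]
tcp_rot: [0.113, 0.994, 0.001, -0.001]
contact_force: [1.8, 6.0, -0.1]
opening: 0.403
```

```bash
python3 -c "
from h import *
st()"
```

```text
r 0.13277979957144925 ang 165.1440026686546 tool 167.06002421261886 Ft -6.293829333832652 Fr -0.16232046147936208 [0.46465859 0.02804349 0.09424116]
```

Call:
step_arm:
  targets:
    - [[0.4,0,-0.04,0,0]]

```text
time: 27.92
eef_pos: [0.4641, 0.0266, 0.0942]
tcp_rot: [0.113, 0.994, 0.001, -0.001]
contact_force: [1.6, 6.8, -1.4]
opening: 0.398
```

Call:
step_arm:
  targets:
    - [[0.4,0,-0.04,0,0]]

```text
time: 28.0
eef_pos: [0.4635, 0.0252, 0.0942]
tcp_rot: [0.113, 0.994, 0.001, -0.002]
contact_force: [0.5, 6.2, -0.2]
opening: 0.403
```

```bash
python3 -c "
from h import *
st();snap('wrist','w21')"
```

```text
r 0.13318405082167797 ang 166.44845053488748 tool 167.01707552401356 Ft -6.10265910115116 Fr 0.9660234633216656 [0.46352386 0.0252077  0.09417055]
```

View pics/w21.png

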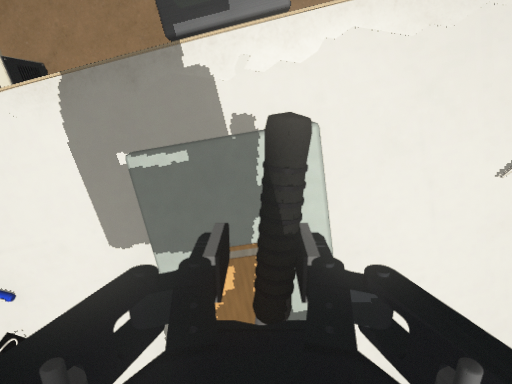

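Call:
step_arm:
  targets:
    - [[0.4,0,-0.04,0,-0.1]]

```text
time: 28.13
eef_pos: [0.4631, 0.0238, 0.0942]
tcp_rot: [0.109, 0.994, 0.001, -0.002]
contact_force: [1.5, 6.3, -0.8]
opening: 0.4
```

Call:
step_arm:
  targets:
    - [[0.4,0,-0.04,0,-0.1]]

```text
time: 28.22
eef_pos: [0.4627, 0.0223, 0.0941]
tcp_rot: [0.104, 0.995, 0.001, -0.002]
contact_force: [1.2, 6.2, -0.0]
opening: 0.406
```

Call:
step_arm:
  targets:
    - [[0.4,0,-0.04,0,-0.1]]

```text
time: 28.3
eef_pos: [0.4623, 0.0198, 0.0942]
tcp_rot: [0.099, 0.995, 0.0, -0.002]
contact_force: [-1.0, 1.5, 0.1]
opening: 0.397
```

```bash
python3 -c "
from h import *
st()"
```

```text
r 0.13322063540061443 ang 168.81953982520162 tool 168.6259950254037 Ft -1.3243287630703056 Fr 1.286502585636701 [0.46230771 0.01983145 0.09418634]
```

Call:
step_arm:
  targets:
    - [[0.4,0,0.1,0,0],[0.5,0,0,-0.7,0],[0.5,0,0,-1,0],[0.5,-0.6,0,-0.9,0],[0.5,-0.9,0,0,0],[0.5,-0.9,0,0,0],[0.5,-0.9,0,0,0],[0.5,0,0,0,0],[0.5,0,0,0,0]]

```text
time: 29.05
eef_pos: [0.5932, -0.0035, 0.1959]
tcp_rot: [0.1, 0.995, -0.0, -0.002]
contact_force: [-1.4, 0.1, 0.3]
opening: 0.5
```

```bash
cat > zz.py <<'E'
from h import *
def world(c):
    D=c['range_z']; v,u=np.mgrid[0:384,0:512]; s=cv2.undistortPoints(np.stack([u,v],-1).reshape(-1,1,2).astype(float),c['mtx'],np.array([float(c['k1']),0,0,0])).reshape(384,512,2)
    P=np.dstack([s*D[...,None],D]); R=cv2.Rodrigues(c['rvec'])[0]; return (P-np.ravel(c['tvec']))@R
def rep(n):
    c=load(n);W=world(c); ok=c['range_z']>0
    def zz(m): q=W[m&ok][:,2]; return round(float(np.median(q))*1000,2),round(float(np.mean(q))*1000,2),len(q)
    r=np.hypot(W[...,0]-.593,W[...,1]+.006)
    a=-.06; x=(W[...,0]-.593)*np.cos(a)+(W[...,1]+.006)*np.sin(a); y=-(W[...,0]-.593)*np.sin(a)+(W[...,1]+.006)*np.cos(a); z=W[...,2]
    print(n,'hex',zz((r<.009)&(z>.12)&(z<.14)),'head',zz((r>.02)&(r<.026)&(z>.11)&(z<.135)),'xbar',zz((abs(x)<.014)&(abs(y)>.035)&(abs(y)<.05)&(z>.075)&(z<.095)),'base',zz((x<-.11)&(x>-.17)&(abs(y)<.065)&(z<.03)&(z>.01)),'platen',zz((abs(x)>.022)&(abs(x)<.032)&(abs(y)<.036)&(z>.049)&(z<.060)),'book',zz((x<-.045)&(x>-.085)&(abs(y)<.025)&(z<.05)&(z>.03)))
E
python3 -c "
from hexa import *
from zz import rep
c=snap('wrist','w22',(160,60,360,260),3)
for n in ('wrist0','w6','w10','w15','w19','w22'): rep(n)
hexang('w22',.132)"
```

```text
wrist0 hex (128.58, 128.58, 316) head (120.95, 120.83, 1031) xbar (85.49, 85.5, 217) base (20.45, 20.45, 4975) platen (52.55, 52.53, 537) book (42.61, 42.59, 1236)
w6 hex (128.45, 128.43, 429) head (121.03, 121.04, 1335) xbar (85.59, 85.54, 278) base (20.5, 20.5, 6227) platen (52.53, 52.53, 410) book (42.64, 42.64, 1811)
w10 hex (128.58, 128.55, 414) head (121.06, 121.02, 1306) xbar (85.56, 85.54, 311) base (20.5, 20.49, 6103) platen (52.47, 52.52, 357) book (42.59, 42.61, 1768)
w15 hex (130.47, 130.39, 448) head (122.83, 122.87, 1395) xbar (85.57, 85.58, 295) base (20.56, 20.55, 5419) platen (54.48, 54.46, 455) book (42.63, 42.64, 1706)
w19 hex (132.71, 132.7, 433) head (125.17, 125.18, 1380) xbar (85.63, 85.66, 991) base (20.47, 20.49, 6614) platen (56.8, 56.85, 266) book (42.54, 42.57, 910)
w22 hex (132.67, 132.69, 430) head (125.21, 125.22, 1337) xbar (85.65, 85.67, 978) base (20.47, 20.48, 6508) platen (56.74, 56.75, 253) book (42.48, 42.5, 913)
w22 [     0      0    600    600 205888] [(129, 17.8), (296, 34.4), (42, 1.6), (184, 43.9), (336, 0.2), (252, 30.0), (388, 52.6), (76, 3.0), (60, 44.6)]
```

View pics/w22.png

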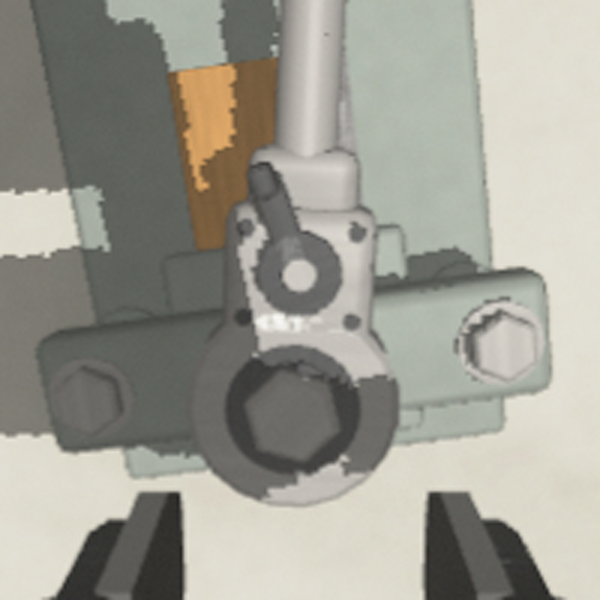

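View pics/r_w22.png

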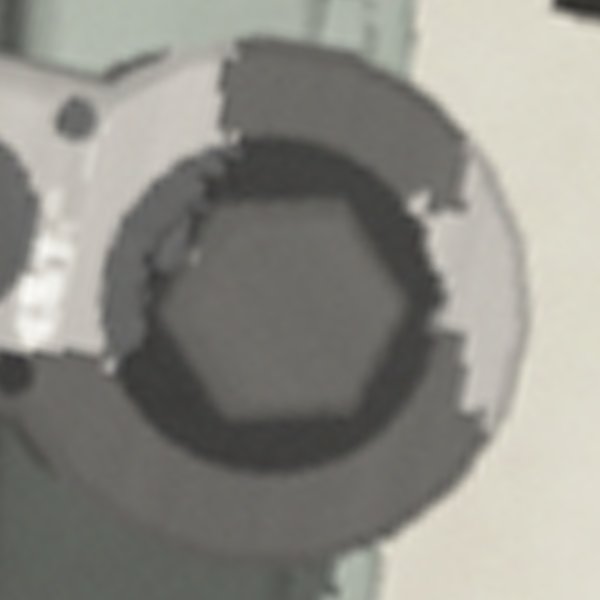

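Run:
```python
from h import *
c=load("w22"); f=lambda u,v,z: pt(c,[(160+u/3,60+v/3)],z)[0]
a=np.array([.593,-.006])
for q in (f(312,0,.114),f(307,130,.114),f(299,275,.130)): d=q[:2]-a;print(np.hypot(*d),np.degrees(np.arctan2(d[1],d[0])))
from plant import get_state
s=get_state(); from scipy.spatial.transform import Rotation as R
for h in (165,166,168):
    h=np.radians(h);tgt=a+.135*np.array([np.cos(h),np.sin(h)])
    print(R.from_quat(s['tcp_rot']).inv().apply(np.r_[tgt,.094]-s['eef_pos'])/.04)
```

```text
0.10006946489706103 166.2556774566689
0.07003189652638536 166.2334609011712
0.03640987827093707 167.17026381380097
[3.32659577 0.14020814 2.56504241]
[3.32968954 0.08138537 2.56511574]
[ 3.33279526 -0.03637735  2.56525237]
```

Call:
step_arm:
  targets:
    - [[0.6,0.7,0.08,0,0],[0.6,0.9,0,0,0],[0.6,0.9,0,0,0],[0.6,0.83,0,0,0.4],[0.6,0,0,0,0],[0.6,0,0,0.6,0],[0.6,0,0,0.7,0],[0.6,0,0,0.7,0],[0.5,0,0,0.56,0],[0.5,0,0,0,0]]

```text
time: 29.93
eef_pos: [0.4584, 0.0276, 0.0904]
tcp_rot: [0.117, 0.993, -0.0, -0.005]
contact_force: [-0.7, 0.3, -1.1]
opening: 0.5
```

Call:
step_arm:
  targets:
    - [[0.5,-0.01,0.24,0,0.8],[0.5,-0.01,0.24,0,0.8],[0.5,-0.01,0.24,0,0.8],[0.5,-0.01,0.24,0,0.8],[0.5,-0.01,0.24,0,0.8],[0.5,-0.01,0.24,0,0.8],[0.5,-0.01,0.24,0,0.8],[0.5,-0.01,0.24,0,0.8],[0.5,-0.01,0.24,0,0.8],[0.5,-0.01,0.24,0,0.8]]

```text
time: 30.77
eef_pos: [0.516, 0.1051, 0.0967]
tcp_rot: [0.451, 0.893, -0.0, 0.001]
contact_force: [-1.3, -1.3, 0.2]
opening: 0.503
```

```bash
python3 -c "
from h import *
st()"
```

```text
r 0.13516797534119512 ang 124.70160173487588 tool 126.37859237404342 Ft 1.7733739214593485 Fr -0.3458000308243062 [0.51604853 0.10512539 0.0967147 ]
```

Call:
step_arm:
  targets:
    - [[0.5,-0.01,0.24,0,0.8],[0.5,-0.01,0.24,0,0.8],[0.5,-0.01,0.24,0,0.8],[0.5,-0.01,0.24,0,0.8],[0.5,-0.01,0.24,0,0.8],[0.5,-0.01,0.24,0,0.8],[0.5,-0.01,0.24,0,0.8],[0.5,-0.01,0.24,0,0.8],[0.5,-0.01,0.24,0,0.8],[0.5,0,0,0,0]]

```text
time: 31.6
eef_pos: [0.5982, 0.1315, 0.0972]
tcp_rot: [0.704, 0.71, 0.001, 0.001]
contact_force: [-0.1, 0.0, 0.3]
opening: 0.499
```

```bash
python3 -c "
from h import *
st()"
```

```text
r 0.1375799440578345 ang 87.83382356019055 tool 90.45172262177043 Ft 0.10731194794530174 Fr 0.017500706057139315 [0.59820023 0.13148163 0.09717889]
```

Run:
```python
from zz import *
for n in ('w6','w10','w15'):
    c=load(n);W=world(c);z=W[...,2];m=(z>.0415)&(z<.0437)&(c['range_z']>0)
    a=-.06; x=(W[...,0]-.593)*np.cos(a)+(W[...,1]+.006)*np.sin(a); y=-(W[...,0]-.593)*np.sin(a)+(W[...,1]+.006)*np.cos(a)
    m&=(x<-.036)&(x>-.12)&(abs(y)<.06)
    pts=np.c_[W[...,0][m],W[...,1][m]].astype(np.float32)
    print(n,len(pts),'press x',np.percentile(x[m],[.5,99.5]),'y',np.percentile(y[m],[.5,99.5]),'rect',cv2.minAreaRect(pts*1000))
    b=(z>.018)&(z<.0225)&(np.abs(W[...,0]-.53)<.2)&(abs(W[...,1])<.15); print('base rect',cv2.minAreaRect((np.c_[W[...,0][b],W[...,1][b]]*1000).astype(np.float32)))
```

```text
w6 2472 press x [-0.09188899 -0.03709624] y [-0.03002818  0.02738866] rect ((528.2597045898438, -3.5156383514404297), (58.27973937988281, 55.61689758300781), 86.31587982177734)
base rect ((529.5032958984375, -2.8733291625976562), (149.72244262695312, 234.10044860839844), 86.4427490234375)
w10 2426 press x [-0.0919656  -0.03724992] y [-0.03005219  0.02733861] rect ((528.6085205078125, -3.5861454010009766), (58.09528350830078, 55.37680435180664), 85.81175994873047)
base rect ((529.4638671875, -2.938323974609375), (149.33935546875, 233.70013427734375), 86.2892837524414)
w15 2234 press x [-0.09188516 -0.03856132] y [-0.02962734  0.02740537] rect ((527.8626708984375, -3.379657745361328), (57.84242630004883, 54.207984924316406), 86.19139862060547)
base rect ((529.479736328125, -2.8342361450195312), (149.14666748046875, 233.78297424316406), 86.29822540283203)
```

Call:
step_arm:
  targets:
    - [[0.6,0,-0.1,0,0],[0.6,0,0,-0.7,0],[0.8,0,0,-1,0],[0.9,0,0,-0.9,-1],[0.9,0,0,0,-1],[0.9,0,0,0,-1],[0.9,0,0,0,-1],[0.9,0,0,0,-1],[0.9,0,0,0,-1],[0.9,0,0,0,-1]]

```text
time: 32.43
eef_pos: [0.5913, 0.1317, 0.1996]
tcp_rot: [0.455, 0.89, 0.0, 0.0]
contact_force: [-0.7, -0.4, -0.0]
opening: 0.895
```

Call:
step_arm:
  targets:
    - [[0.9,0,0,0,-1],[0.9,0,0,0,-1],[0.9,0,0,0,-1],[0.9,0,0,0,-1],[0.9,0,0,0,-1],[0.9,0,0,0,-1],[0.9,0,0,0,-1],[0.9,0,0,0,-1],[0.9,0,0,0,-1],[0.9,0,0,0,-1]]

```text
time: 33.27
eef_pos: [0.5913, 0.1316, 0.1996]
tcp_rot: [0.036, 0.999, -0.0, 0.0]
contact_force: [0.3, 0.0, -0.1]
opening: 0.903
```

```bash
python3 -c "
from h import *
st();snap('side','s23',(180,140,330,250),5)
from plant import get_state;print(get_state()['qpos'])"
```

```text
r 0.13764048688082478 ang 90.69283439646969 tool 175.86920022515727 Ft -0.2586362461676577 Fr 0.015305204968503256 [0.59133566 0.13163042 0.19956002]
[ 5.17489250e-02  1.63399627e-01  1.78179475e+00 -6.42017799e-05
  1.19626719e+00 -1.44960816e+00]
```

View pics/s23.png

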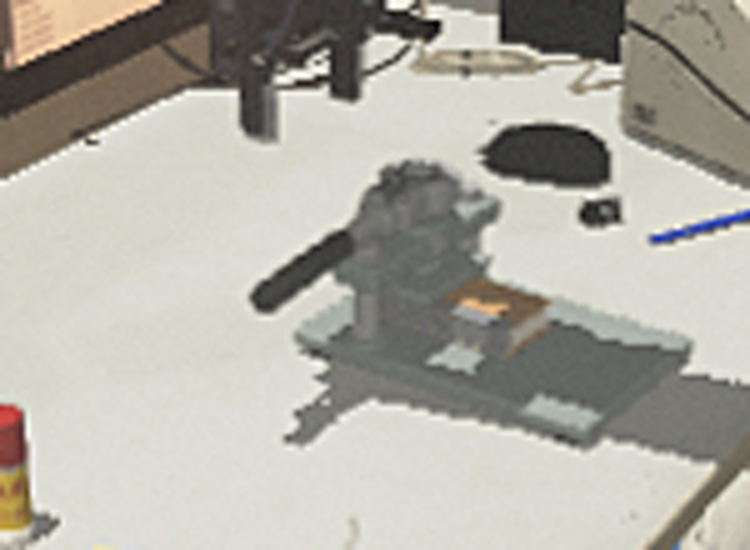

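Call:
step_arm:
  targets:
    - [[0.9,0.4,-0.7,0,-0.1],[0.9,0.4,-0.8,0,0],[0.9,0.4,-0.8,0,0],[0.9,0.4,-0.7,0,0],[0.9,0.07,-0.48,0,0],[0.9,0,0,0,0],[0.9,0,0,0,0]]

```text
time: 33.9
eef_pos: [0.5152, -0.003, 0.1995]
tcp_rot: [0.036, 0.999, 0.0, 0.001]
contact_force: [0.9, 0.1, 0.7]
opening: 0.901
```

```bash
python3 -c "
from h import *
st();snap('wrist','w24')
from zz import rep;rep('w24')"
```

```text
r 0.07782552586299529 ang 177.75582884884278 tool 175.8630948702682 Ft -0.18331196460691718 Fr -0.9152685008021421 [ 0.51523416 -0.0029525   0.19948871]
w24 hex (132.67, 132.66, 304) head (125.2, 125.24, 960) xbar (85.63, 85.65, 411) base (20.55, 20.55, 6988) platen (56.76, 56.77, 595) book (42.69, 42.7, 1675)
```

View pics/w24.png

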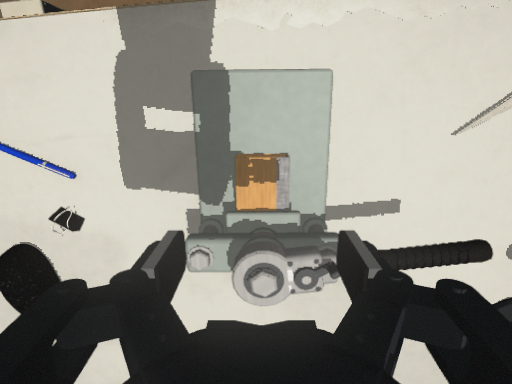

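Call:
step_arm:
  targets:
    - [[0.9,0,0,0.8,0],[0.9,0,0,0.9,0],[0.9,0,0,0.9,0],[0.9,0,0,0.8,0],[0.9,0,0,0.5,0],[0.9,0,0,0.2,0],[0.9,0,0,0.2,0],[0.9,0,0,0,0],[0.9,0,0,0,0]]

```text
time: 34.7
eef_pos: [0.5169, -0.0023, 0.0279]
tcp_rot: [0.035, 0.999, -0.0, 0.001]
contact_force: [0.8, -0.2, -0.2]
opening: 0.898
```

```bash
python3 -c "
from h import *
st();snap('wrist','w25');snap('side','s25',(180,140,330,250),5)"
```

```text
r 0.07615160732149413 ang 177.1871162624104 tool 176.03867975326116 Ft 0.19571915953022248 Fr -0.783295503214462 [ 0.51694015 -0.00226291  0.027927  ]
```

View pics/w25.png

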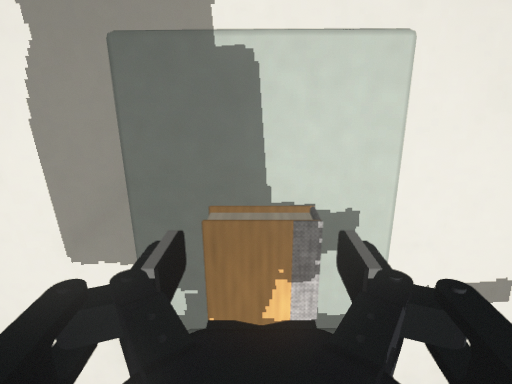

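View pics/s25.png

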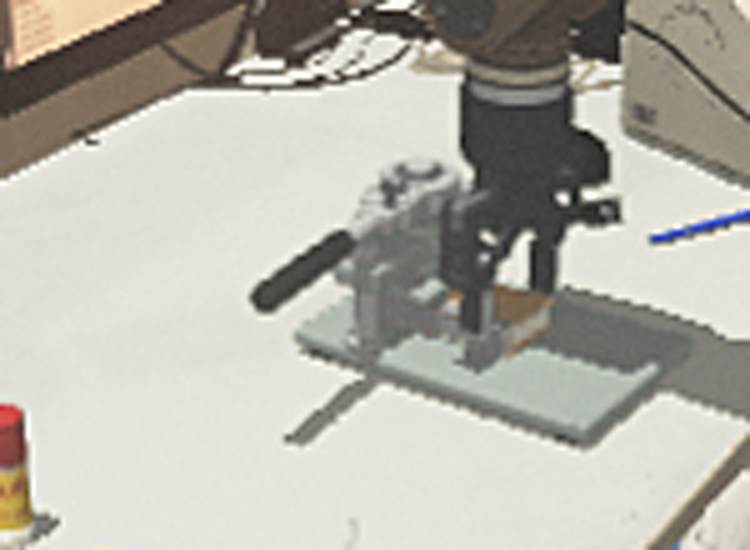

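Call:
step_arm:
  targets:
    - [[0.9,0,0,0.12,0],[0.8,0,0,0,0],[0.7,0,0,0,0],[0.5,0,0,0,0],[0.5,0,0,0,0],[0.5,0,0,0,0],[0.5,0,0,0,0]]
  squeeze: 25

```text
time: 35.38
eef_pos: [0.5161, -0.0026, 0.0225]
tcp_rot: [0.035, 0.999, -0.0, 0.0]
contact_force: [-1.0, 0.7, 3.1]
opening: 0.676
```

Call:
step_arm:
  targets:
    - [[0.5,0.1,0,0,0],[0.5,0.2,0,0,0],[0.5,0,0,0,0]]

```text
time: 35.63
eef_pos: [0.5038, -0.0019, 0.0225]
tcp_rot: [0.035, 0.999, -0.0, 0.001]
contact_force: [0.8, -0.4, 1.9]
opening: 0.672
```

```bash
python3 -c "
from h import *
st();snap('wrist','w26')"
```

```text
r 0.08933640978436684 ang 177.34112649041273 tool 175.9966254760024 Ft 0.38994032592854233 Fr -0.79564805496494 [ 0.50375977 -0.00185573  0.02251935]
```

View pics/w26.png

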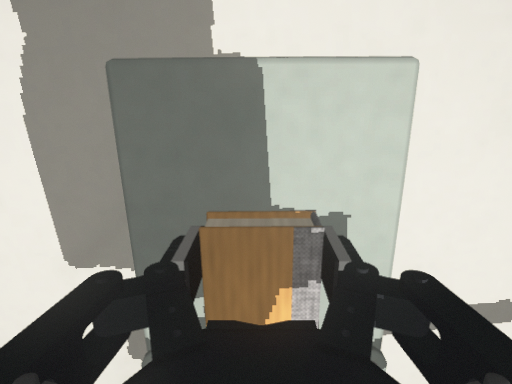

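Call:
step_arm:
  targets:
    - [[0.5,0.2,0,0,0],[0.5,0.25,0,0,0],[0.5,0.25,0,0,0],[0.5,0.25,0,0,0],[0.5,0.25,0,0,0],[0.5,0.25,0,0,0],[0.5,0.15,0,0,0],[0.5,0,0,0,0],[0.5,0,0,0,0]]

```text
time: 36.43
eef_pos: [0.4387, 0.0029, 0.0225]
tcp_rot: [0.035, 0.999, -0.0, -0.001]
contact_force: [-1.0, 0.2, 9.0]
opening: 0.67
```

```bash
python3 -c "
from h import *
st();snap('wrist','w27');snap('side','s27',(180,140,330,250),5)"
```

```text
r 0.15452972917747543 ang 176.7013335422563 tool 176.01646930228694 Ft -0.16961473807275118 Fr 0.9765741904613842 [0.4387263  0.00289176 0.02248618]
```

View pics/w27.png

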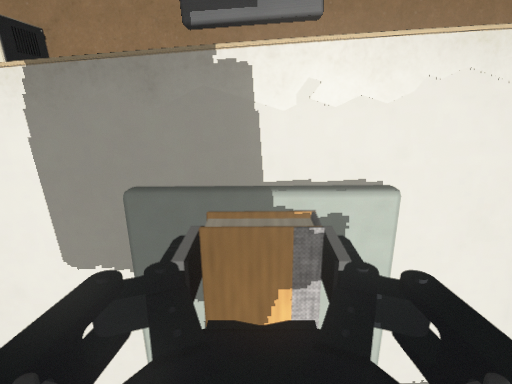

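View pics/s27.png

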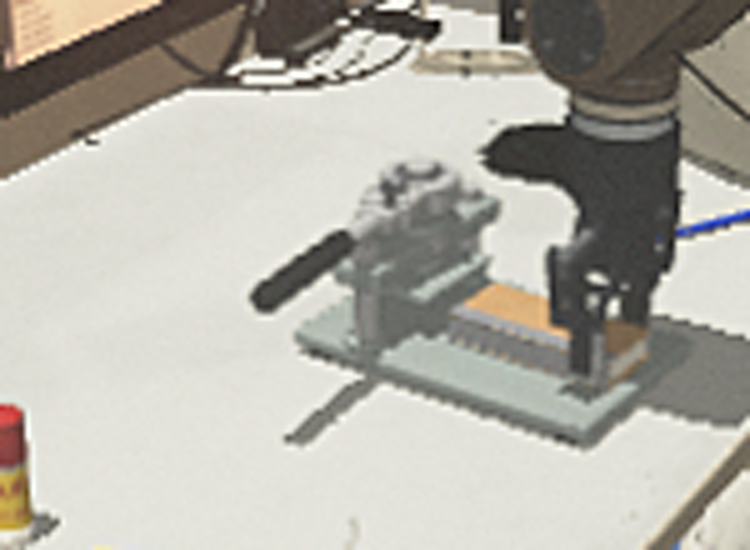

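Call:
step_arm:
  targets:
    - [[0.8,0,0,0,0],[0.85,0,0,0,0],[0.88,0,0,0,0],[0.88,0,0,-0.2,0],[0.88,0,0,-0.6,0],[0.88,0,0,-1,0],[0.88,0,0,-1,0],[0.88,0,0,-1,0],[0.88,0,0,-1,0],[0.88,0,0,0,0]]

```text
time: 37.37
eef_pos: [0.4442, 0.002, 0.2236]
tcp_rot: [0.035, 0.999, -0.002, 0.008]
contact_force: [0.6, -0.5, 0.8]
opening: 0.879
```

Run:
```python
from zz import *
st();snap('wrist','w28');snap('side','s28',(180,140,330,250),5);rep('w28')
c=load('w28');W=world(c);z=W[...,2];m=(z>.0405)&(z<.0447)&(c['range_z']>0)
a=-.0637; X=W[...,0]-.592;Y=W[...,1]+.007; x=X*np.cos(a)+Y*np.sin(a); y=-X*np.sin(a)+Y*np.cos(a)
m&=(x<-.03)&(x>-.2)&(abs(y)<.06)
print('book press x',np.percentile(x[m],[.5,99.5]),'y',np.percentile(y[m],[.5,99.5]),cv2.minAreaRect((np.c_[X[m],Y[m]]*1000).astype(np.float32)), np.percentile(z[m],[1,50,99]))
b=(z>.018)&(z<.0225)&(abs(y)<.1)&(x<.07);print('base x',np.percentile(x[b],[.2,99.8]))
```

```text
r 0.1490626738593426 ang 176.9381775450645 tool 176.0214511063212 Ft 0.48134161645150336 Fr -0.6655569978109126 [0.44415012 0.00196195 0.22363852]
w28 hex (132.65, 132.62, 6) head (125.14, 125.16, 293) xbar (85.46, 85.44, 313) base (20.68, 20.75, 2837) platen (56.84, 56.82, 432) book (42.74, 42.73, 1212)
book press x [-0.16873348 -0.04506071] y [-0.0296181   0.02778133] ((-106.3017807006836, 5.846855163574219), (58.115718841552734, 125.27387237548828), 86.35071563720703) [0.04102692 0.04270721 0.04426222]
base x [-0.17917305  0.01268948]
```

View pics/w28.png

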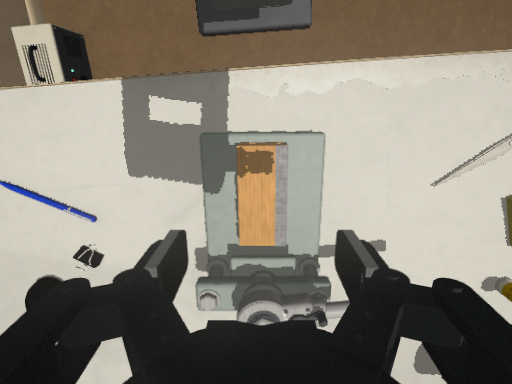

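View pics/s28.png

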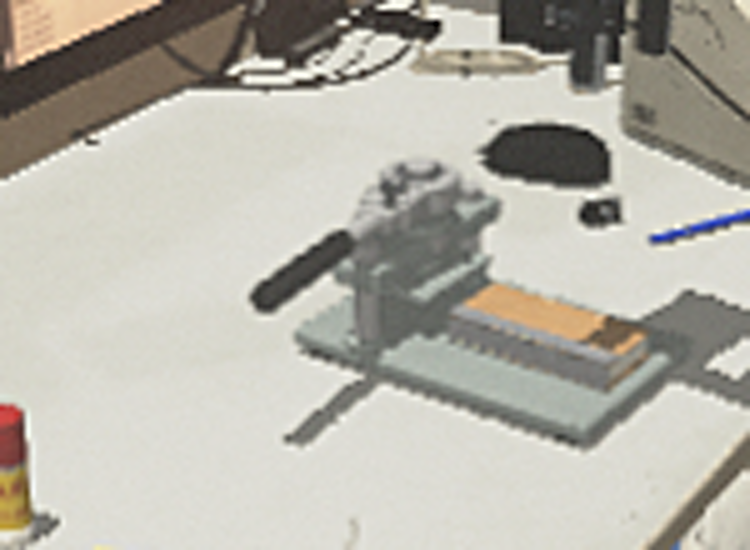

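```bash
python3 -c "
from plant import *
print(get_state()['dq']); print(sign_off())"
```

```text
[-0.00083571  0.04421122  0.0719072   0.00193549 -0.00681081 -0.00013888]
the job is handed in; nothing more can be done
None
```

The press is loosened, the book is lying flat on the front of the base, and the job is handed in at about 37 s of the 67 s allowed. The stop never gave a clear firm push, so I judged it from the platen's height instead.

**What I did**
- **Lever:** It took three pushes to get the lever over to LOOSEN. After the second push it was left half-way, which I saw in the picture. The third push ended on its stop at about 9 N. The lever then measured about +0.38 rad.
- **Screw:** I worked the handle in two driving strokes, plus a short third one to check the stop. Driving took about 4–6 N.
- **Handle:** I then ran the handle back to the left, out of the way.
- **Book:** I gripped the book lightly (25 N), drew it 77 mm forward flat on the base, let go and lifted clear.

**Last checks**
- **Platen:** Its top is about 4.2 mm higher than at the start and the screw head about 4.1 mm, which matches the 4 mm stop. The short third stroke moved neither.
- **Book:** It lies at press x −169 to −45 mm. That is about 10 mm clear of the platen and 10 mm inside the base's front edge. Its top measured at the same height as before, within 0.1 mm.
- **Other things on the desk:** The arm touched none of them. I saw no change in the pictures but did not measure them one by one.

**What disagreed**
- **Stop force:** At the stop the force rose to only about 6–7 N. It then dropped twice at the same handle angle, as if the ratchet slipped a tooth, so I never felt the firm 10 N.
- **Lever at the end:** I last measured the lever before drawing the book. I did not measure it again at the end.

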